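# Unstack the sloping bar cradle

## Robot

A 7-joint arm with a two-finger parallel gripper is mounted at the origin on the work surface. World frame = base frame: x ahead of the robot, y to its left, z up, the work surface at z = 0. Lengths are in m, angles in rad, forces in N, time in s.
With the tool pointing down it reaches from about 0.4 to 0.875 m from the base axis. Payload 19.3 kg.
Tool frame: the origin (TCP) lies at the very end of the fingers, on their centre line; the grasp point (between the pads) lies 19 mm behind it; z points along the fingers, y is the direction in which the jaws open and shut (so a half turn about z gives the same grasp; the last joint's range is limited). The gripper opens to 85 mm and grips with 20 to 120 N. Pads are 22 mm wide; open, the fingers measure 114 mm over their backs; the gripper's body (76 mm by 85 mm) begins 54 mm behind the grasp point. The pads swing forward as they close: fully open they stand 13 mm farther back than shut.
Start: joints at [-1.211, 0.521, -0.036, 1.599, 0.021, 1.021, -0.113], TCP at [0.26, 0.568, 0.231] pointing down, gripper open.
Joint ranges: [-2.91, 2.91], [-0.3, 2.13], [-1.5, 1.42], [0.17, 2.43], [-1.26, 4.41], [0.16, 1.93], [-2.52, 2.52]. Speed limits (rad/s): [1.89, 1.89, 2.39, 2.39, 3.01, 3.01, 3.01].

## Interface

Orientations are given as [roll, pitch, yaw] about the fixed x, y, z axes, in that order (R = Rz(yaw) Ry(pitch) Rx(roll)).
In Python, from workcell import bot, viewer gives the robot as it stands.
- The arm moves only by the shell command python3 -m creep 'ROWS' [FORCE]. ROWS is JSON, a list of rows, each an object of numbers: "rx", "ry", "rz": the turn, a rotation vector about the tool's x, y, z in degrees; "tx", "ty", "tz": the shift along the tool's x, y, z in mm; "hand": the closure, from -1 (fully open) to 1 (shut), so that 0 is half open. In form: [{"rx": .., "ry": .., "rz": .., "tx": .., "ty": .., "tz": .., "hand": ..}, ...]. A call has 1 to 8 rows; each row is the pose to reach, as a shift and turn from the pose commanded when the call began, along the tool's axes at that moment; what a row does not reach only later rows make up. A row lasts 1/10 s, in which the tool goes at most 50 mm and 8.59 degrees, less where a joint would pass 70% of its speed; a pose out of reach is approached as far as the arm can. A call with a gripper value outside its range is refused whole. The fingers move at their own pace and stop on an object; FORCE is the grip in N (left out, the last holds). Time passes only in rows, so rows that repeat a pose let the fingers close. It gives the time, the measured TCP pose, the force and the opening at its end, in the units of the state.
- bot.observe(): the state, without advancing time (a new reading comes with each control period).
- viewer.grab_frame(name): name is "scene" or "top"; returns a dict with "pixels" (400x640x3 uint8, blue, green, red), "vertical_fov" (degrees; the focal length in pixels is half the picture's height over the tangent of half this angle, whatever the lens; pixels are square), "cx", "cy" (the principal point, pixels), "distortion" ([k1, k2, p1, p2, k3] as OpenCV has them; the pictures are not rectified), "rvec" (rotation vector, rad) and "tvec" (3), from world to camera coordinates, as OpenCV has them. Camera axes: x right, y down, z forward; pixel columns grow to the right and rows downward; lengths in m; the calibration is good to about 2 mm. A picture is of the moment at which its call begins. There is no depth.
- bot.job_done(): hands the job in, once; it reports no verdict.
Trained networks look in a picture, given as the dict that the camera call returned (one of the last four; its "shot" number tells which), for a name from the list of things; names that differ only in an ending like _2 or _b are one class to them, and where a whole thing is asked for, a point or a joint stands for the part that bears it (a point fixed in the world has none). Each returns a list of dicts, best first, with "score" (0 to 1); they miss things now and then, are a little off and sometimes report something else, mostly with a low value. They report only what shows in the picture. A call takes as long as a camera call. They do not tell look-alikes from the thing itself.
- viewer.outline_of(target, picture): "mask" (400x640 bool, what is visible of it) and "bbox" ([left, top, right, bottom] in pixels, round what is visible of it).
The state is a dict: "clock": time; "qpos": joint angles; "qd": joint speeds; "joint_efforts": joint torques, N m; "position": TCP position; "tool_rot": TCP orientation; "force": force on the tool from outside, world axes, zero at the start; "moment": the same for the moment, N m; "grip_width": finger opening in m.
Only numpy, scipy, OpenCV 4.12 (cv2) and the standard library are available. Lean on these libraries where they do the work, as an engineer would, in place of code of your own. Each camera call takes 0.05 s, during which the arm holds its last target.

## Task

Unload the sloping steel cradle. Set its two plywood spacer boards aside on the slatted wooden pallet as one square pile, one centred on the other, cleats up, lengthwise along the pallet. Press the round steel bar packed between them into the spring clip, centred lengthwise, past the sprung jaw until it is fully home and the jaw has closed over it, without ramming it; leave the wrench, can and tube offcut alone.

Things in the scene. Friction and masses are not known exactly. Their poses are not given: they have to be found in the camera images.
- cradle: Fixed grey steel cradle, 130 x 132 mm. Bed: two 16 mm rails at its y = +-58 mm, rising at 30 deg towards its +x, nothing between them above 12 mm. At each rail's low end a 16 mm wide stop stands 48 mm above the bed; both long edges of the boards are free at mid-length. Stack, held only by weight and stops: lower board, bar in its groove, upper board. Origin: underside centre, 85 mm below board_low's.
- board_top: Upper plywood spacer of the stack, 64 x 150 x 9 mm (x, y, z), 120 g. On its upper face four wooden cleats 18 x 24 x 18 mm (x, y, z) centred at x = +-18, y = +-58 mm leave an 18 mm groove along y (empty on this board) and the middle 92 mm free. Origin: centre of the underside; z normal to the board, cleat side; at the start x points up the slope, 30 deg above level.
- board_low: Lower spacer of the stack, identical to board_top, same axes and origin; it lies on the cradle's rails and carries the bar in its groove. A board piled on another rests on the cleats, so its underside is 27 mm above the lower board's underside.
- bar: Plain round steel bar, 16 mm diameter, 160 mm long, 250 g. Origin: its centre; its y lies along the bar. At the start it lies in board_low's groove along that board's y, its centre 17 mm above the board's underside.
- clip: Fixed spring clip: base plate 48 x 130 x 10 mm (x from -35 to 13, y, z), two forks at y = +-52 mm, 14 mm wide, 18 mm slot open upward. -x prongs are 52 mm tall plus lips leaning out to -x, up to 66 mm; +x prongs 26 mm. The jaw is on the +x side. Between y = -32 and 32 mm nothing stands above the base plate but the jaw's 8 mm hinge shaft, 7 mm up at x = 18 mm. Origin: underside centre.
- clip_seat (a point): Where the bar's centre lies when fully home: 24 mm above the bench, midway between the forks; axes as the clip, bar along y. A bar laid in the slot's mouth rests on the jaw's noses against the -x prongs, its centre about 20 mm above this point. The seat is rigid: stop pressing as soon as the force rises there; much over 40 N is ramming.
- jaw (a joint): Sprung hinged jaw, rad: 0 closed (its spring holds it there), up to 0.5 as it is pushed out to +x. Two slippery nylon round noses, 10 mm diameter, at y = +-38 mm, 35 mm above the bench, reach 5 mm into the slot. Pressing the bar past them takes about 6 to 16 N downward, more if friction is high, and opens the jaw to about 0.15; it then snaps back over the bar. The bar can be pressed with shut fingertips on its middle.
- pallet: Small slatted pallet of dark wood, fixed, 102 x 190 x 18 mm (x, y, z; length along y), flat on top. Origin: centre of the underside.
- pallet_top (a point): Centre of the pallet's upper face, 18 mm above the bench; axes as the pallet.
- wrench: Bystander: open-ended wrench 170 mm long, lying on the bench beyond the cradle. Origin: underside, near its middle.
- can: Bystander: plain white can, 60 mm diameter, 95 mm tall, on the far side. Origin: centre of the underside.
- offcut: Bystander: square steel tube offcut, 50 x 50 x 60 mm, on the far side. Origin: centre of the underside.
Things that resemble listed ones, but are neither listed nor needed, are in the scene too. Of the things that look like the pallet, take the one that is nearest to the robot's base at the start. Leave any pink look-alike of the board_top alone.

How it is judged:
At the end, for the whole second after the job is handed in: Boards piled flat, cleats up: one on the pallet (18 mm across, 20 mm along, 0.17 rad), the other on its cleats (27+-4 mm higher, 12 mm each way, 0.15 rad). Bar home: within 4 mm of clip_seat across and in height, 18 mm lengthwise, 0.06 rad; jaw below 0.06 rad. At rest (((x of board_top in the frame of pallet_top between -0.018 and 0.018 m and y of board_top in the frame of pallet_top between -0.02 and 0.02 m and z of board_top in the frame of pallet_top between -0.004 and 0.005 m and angle between the y axis of board_top and the y axis of pallet, either way round below 0.17 rad and z of board_low in the frame of board_top between 0.023 and 0.031 m and x of board_low in the frame of board_top between -0.012 and 0.012 m and y of board_low in the frame of board_top between -0.012 and 0.012 m and angle between the y axis of board_low and the y axis of board_top, either way round below 0.15 rad and angle between each of board_top, board_low's own z axis and vertical below 0.08 rad) or (x of board_low in the frame of pallet_top between -0.018 and 0.018 m and y of board_low in the frame of pallet_top between -0.02 and 0.02 m and z of board_low in the frame of pallet_top between -0.004 and 0.005 m and angle between the y axis of board_low and the y axis of pallet, either way round below 0.17 rad and z of board_top in the frame of board_low between 0.023 and 0.031 m and x of board_top in the frame of board_low between -0.012 and 0.012 m and y of board_top in the frame of board_low between -0.012 and 0.012 m and angle between the y axis of board_top and the y axis of board_low, either way round below 0.15 rad and angle between each of board_low, board_top's own z axis and vertical below 0.08 rad)) and x of bar in the frame of clip_seat between -0.004 and 0.004 m and z of bar in the frame of clip_seat between -0.004 and 0.004 m and y of bar in the frame of clip_seat between -0.018 and 0.018 m and angle between the y axis of bar and the y axis of clip, either way round below 0.06 rad and value of joint jaw below 0.06 rad and linear speed of each of board_top, board_low, bar below 0.02 m/s); the robot touches nothing.
It fails at once if the bar is rammed: more than 60 N between bar and clip (contact force between bar and clip above 60 N).
It fails at once if the wrench is disturbed (moved over 30 mm) (distance of wrench from where it was at the start of the episode above 0.03 m).
It fails at once if the can is disturbed (moved over 30 mm) (distance of can from where it was at the start of the episode above 0.03 m).
It fails at once if the offcut is disturbed (moved over 30 mm) (distance of offcut from where it was at the start of the episode above 0.03 m).
It also fails if it takes over 72 s, if anything falls off the work surface, if the arm or the gripper's body presses on something with over 40 N, if the wrist force passes 120 N, or if a joint passes its speed limit or range.

## Working session

There is one attempt and no reset: what is moved stays moved. The work goes in short steps, Python scripts to look and compute and a shell command to move; the robot and the scene stay as the last step left them, time stands still between calls to the robot, and variables do not carry over. Pictures are saved under pics/ and viewed, and the job is handed in when it is done.

```bash
ls -la; mkdir -p pics; python3 - <<'E'
from workcell import bot, viewer
import cv2, numpy as np
s=bot.observe(); print(s)
for n in ("scene","top"):
    f=viewer.grab_frame(n); cv2.imwrite(f"pics/{n}0.png",f["pixels"])
    print(n,{k:v for k,v in f.items() if k!="pixels"})
E
```

```text
total 12
drwxr-xr-x  3 agent agent 4096 Dec  6 17:57 .
drwxr-xr-x 23 root  root  4096 Dec  6 17:57 ..
drwxr-xr-x  2 agent agent 4096 Dec  6 17:57 pics
{'clock': 0.0, 'qpos': array([-1.21114639,  0.52202543, -0.0363533 ,  1.59999779,  0.02114773,
        1.02109255, -0.11278822]), 'qd': array([ 0.00238234, -0.00059499, -0.00065022,  0.00092346,  0.00044311,
       -0.00060046, -0.00019672]), 'joint_efforts': array([-2.45997207e-04, -9.27107334e+01,  1.97979525e+00, -3.69951117e+01,
        1.78589911e-02,  7.79728463e-03,  1.52901979e-06]), 'position': array([0.26032534, 0.56783433, 0.23072197]), 'tool_rot': array([-3.14045148e+00,  2.37882350e-05,  2.71173947e+00]), 'force': array([-1.14605381, -0.12141306, -0.33971527]), 'moment': array([ 0.00120446,  0.01175793, -0.05440493]), 'grip_width': 0.08580930853104891}
scene {'vertical_fov': 45.69191204340747, 'cx': 325.83763691409854, 'cy': 203.15817474624367, 'distortion': array([-0.09757403,  0.        ,  0.        ,  0.        ,  0.        ]), 'rvec': array([ 1.11422897,  2.26490504, -1.07213773]), 'tvec': array([ 0.45417669, -0.19484249,  1.55355806]), 'shot': 1}
top {'vertical_fov': 44.91066210701601, 'cx': 321.2804225341824, 'cy': 196.98442738485215, 'distortion': array([-0.09174419,  0.        ,  0.        ,  0.        ,  0.        ]), 'rvec': array([ 2.12832107, -2.12805707,  0.17219957]), 'tvec': array([-0.09789566,  0.61554991,  1.23451104]), 'shot': 2}
```

View pics/scene0.png

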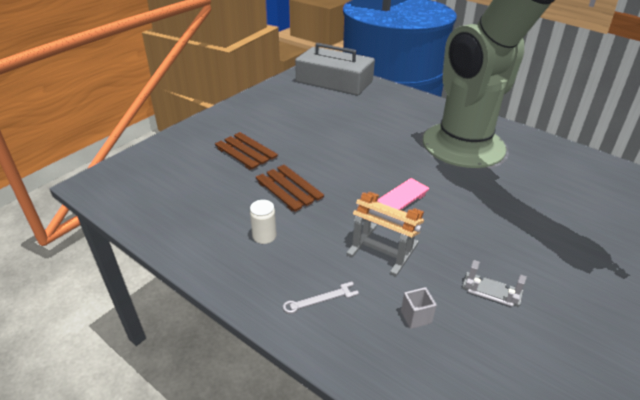

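View pics/top0.png

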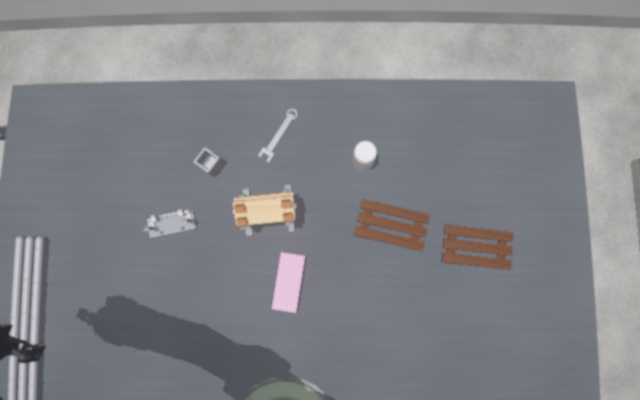

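The scene view shows the stack at (388,215), clip at (495,288), pallets at (289,187) and (246,150), can at (262,222), wrench at (320,298), offcut at (418,307), pink look-alike board at (403,195). The top view shows the stack at (265,210), clip at (170,223), pallets at (391,225) and (478,247), pink board at (289,282), and the gripper at the left edge at (20,345).

```bash
cat > h.py <<'E'
from workcell import bot, viewer
import cv2, numpy as np
from scipy.spatial.transform import Rotation as Rn
from scipy.optimize import least_squares
def K(f):
    fl=200/np.tan(np.radians(f["vertical_fov"])/2)
    return np.array([[fl,0,f["cx"]],[0,fl,f["cy"]],[0,0,1]])
def proj(f,P):
    p,_=cv2.projectPoints(np.asarray(P,float).reshape(-1,1,3),f["rvec"],f["tvec"],K(f),f["distortion"]); return p.reshape(-1,2)
def ray(f,uv):
    n=cv2.undistortPoints(np.asarray(uv,float).reshape(-1,1,2),K(f),f["distortion"]).reshape(-1,2)
    R,_=cv2.Rodrigues(f["rvec"]); c=-R.T@f["tvec"]
    d=np.c_[n,np.ones(len(n))]@R; return c,d
def onz(f,uv,z):
    c,d=ray(f,uv); return c+d*((z-c[2])/d[:,2])[:,None]
def tri(f1,u1,f2,u2):
    c1,d1=ray(f1,u1);c2,d2=ray(f2,u2);out=[]
    for a,b in zip(d1,d2):
        s=np.linalg.lstsq(np.c_[a,-b],c2-c1,rcond=None)[0]
        p,q=c1+a*s[0],c2+b*s[1]; out.append(np.r_[(p+q)/2,np.linalg.norm(p-q)*1000])
    return np.array(out)
def both(tag):
    fs=viewer.grab_frame("scene");ft=viewer.grab_frame("top")
    cv2.imwrite(f"pics/scene_{tag}.png",fs["pixels"]);cv2.imwrite(f"pics/top_{tag}.png",ft["pixels"])
    import pickle;pickle.dump((fs,ft),open(f"f_{tag}.pkl","wb"))
    return fs,ft
def crop(f,x0,y0,x1,y1,name,s=None):
    s=s or int(min(800/(x1-x0),600/(y1-y0)))
    cv2.imwrite(f"pics/{name}.png",cv2.resize(f["pixels"][y0:y1,x0:x1],None,fx=s,fy=s,interpolation=cv2.INTER_CUBIC)); print(name,"scale",s)
E
python3 - <<'E'
from h import *
import pickle
fs,ft=both("a")
res={}
for n in ["cradle","board_top","board_low","bar","clip","pallet","wrench","can","offcut","jaw"]:
    for nm,f in (("s",fs),("t",ft)):
        o=viewer.outline_of(n,f)
        res[n,nm]=o
        for k in o[:4]:
            m=k["mask"]; ys,xs=np.nonzero(m)
            r=cv2.minAreaRect(np.c_[xs,ys].astype(np.float32)) if len(xs)>3 else None
            print(n,nm,round(k["score"],2),[int(v) for v in k["bbox"]],len(xs),np.round(onz(f,[[xs.mean(),ys.mean()]],0.02)[0],3))
pickle.dump(res,open("res_a.pkl","wb"))
crop(fs,340,170,440,280,"c1"); crop(ft,215,170,315,250,"c2"); crop(fs,450,250,540,320,"c3"); crop(ft,135,195,205,250,"c4");crop(ft,340,190,440,260,"c5")
E
```

```text
cradle s 0.59 [342, 218, 418, 276] 1256 [0.593 0.047 0.02 ]
cradle s 0.15 [255, 163, 325, 213] 1653 [ 0.557 -0.278  0.02 ]
cradle t 0.82 [237, 184, 294, 235] 225 [0.581 0.047 0.02 ]
board_top s 0.8 [354, 189, 426, 229] 872 [ 0.465 -0.004  0.02 ]
board_top s 0.8 [379, 178, 429, 208] 821 [ 0.385 -0.008  0.02 ]
board_top t 0.68 [234, 193, 294, 224] 1458 [0.587 0.058 0.02 ]
board_top t 0.58 [271, 254, 304, 311] 1362 [ 0.391 -0.01   0.02 ]
board_low s 0.74 [356, 206, 414, 236] 435 [0.515 0.012 0.02 ]
board_low s 0.27 [461, 260, 526, 302] 1218 [0.558 0.322 0.02 ]
board_low t 0.61 [235, 193, 292, 200] 174 [0.626 0.059 0.02 ]
bar s 0.49 [369, 213, 419, 232] 184 [0.496 0.021 0.02 ]
clip s 0.77 [461, 258, 529, 304] 1311 [0.556 0.322 0.02 ]
clip t 0.61 [143, 209, 195, 238] 1045 [0.548 0.316 0.02 ]
clip t 0.16 [354, 198, 429, 252] 2317 [ 0.547 -0.287  0.02 ]
pallet s 0.64 [215, 134, 278, 168] 1172 [ 0.495 -0.508  0.02 ]
pallet s 0.41 [357, 190, 425, 226] 848 [ 0.464 -0.004  0.02 ]
pallet s 0.32 [397, 286, 435, 325] 1043 [0.708 0.212 0.02 ]
pallet t 0.97 [442, 224, 513, 269] 2303 [ 0.485 -0.519  0.02 ]
pallet t 0.71 [355, 199, 428, 249] 2305 [ 0.546 -0.288  0.02 ]
wrench s 0.91 [283, 280, 358, 312] 695 [0.814 0.032 0.02 ]
wrench t 0.95 [258, 106, 298, 162] 499 [0.801 0.02  0.02 ]
wrench t 0.5 [356, 198, 431, 252] 2213 [ 0.547 -0.289  0.02 ]
wrench t 0.36 [238, 184, 294, 237] 258 [0.575 0.053 0.02 ]
can s 0.93 [252, 196, 274, 242] 888 [ 0.707 -0.235  0.02 ]
can t 0.81 [353, 144, 373, 170] 514 [ 0.738 -0.216  0.02 ]
offcut s 0.75 [397, 286, 434, 327] 1009 [0.708 0.211 0.02 ]
offcut s 0.7 [469, 278, 514, 304] 246 [0.575 0.332 0.02 ]
offcut t 0.8 [196, 148, 219, 179] 451 [0.719 0.217 0.02 ]
jaw s 0.69 [470, 280, 514, 306] 181 [0.573 0.33  0.02 ]
jaw t 0.43 [149, 209, 187, 221] 126 [0.574 0.32  0.02 ]
c1 scale 5
c2 scale 7
c3 scale 8
c4 scale 10
c5 scale 8
```

View pics/c1.png

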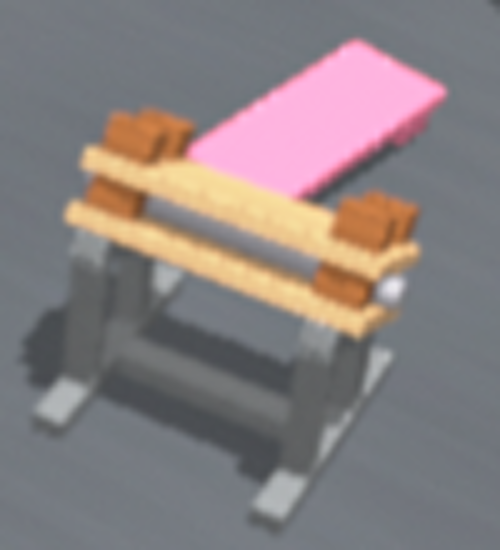

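View pics/c2.png

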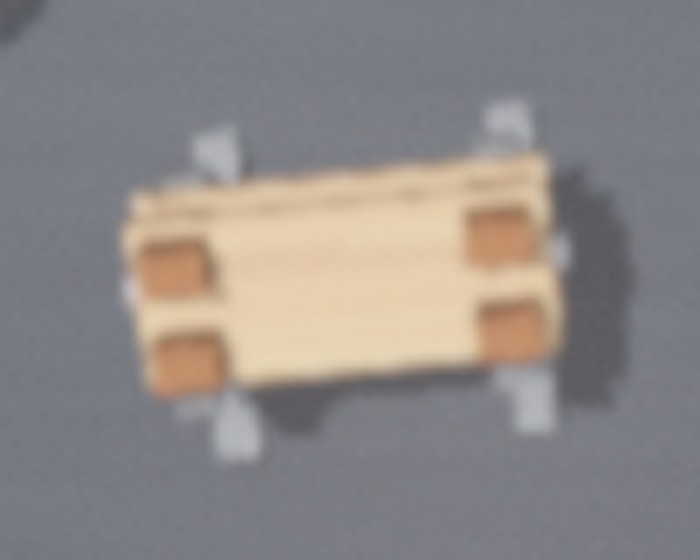

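View pics/c3.png

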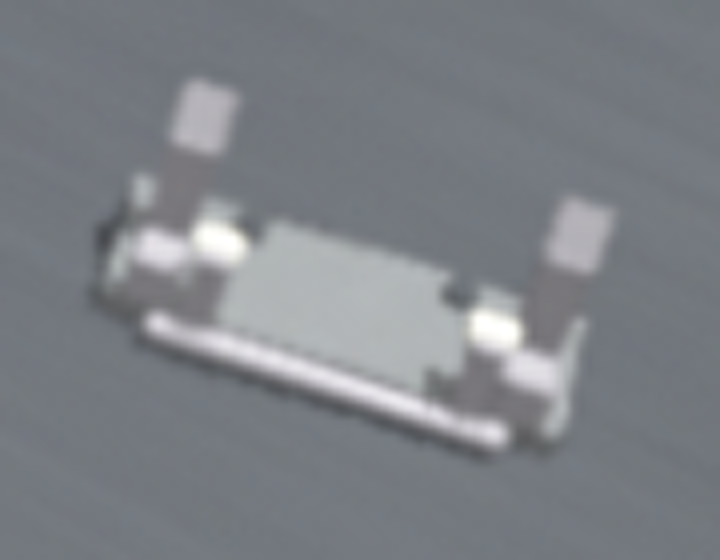

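View pics/c4.png

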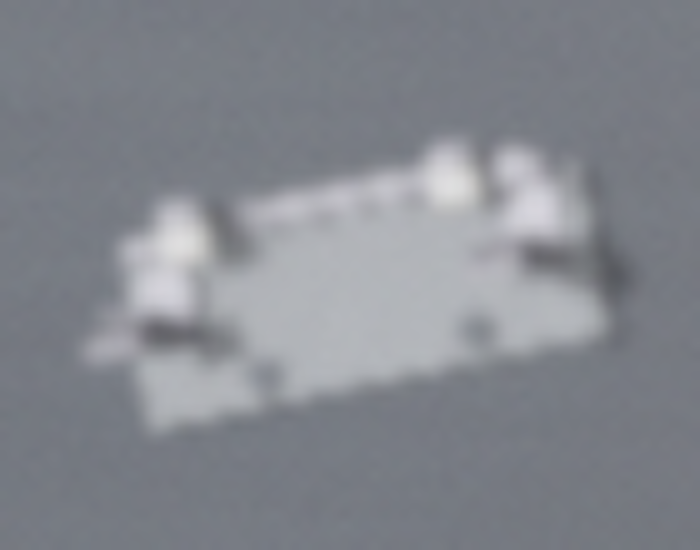

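Candidates listed. Pallets: (391,225) and (478,247) in top. By distance from the base, (391,225) at (0.546,-0.288) is 0.62 m away and the other is 0.71 m, so I choose the first. Boards: the plywood stack at (265,210), and the pink one at (289,282), which I leave alone. The crops confirm that the cradle rises towards world +x and the clip's jaw shaft is on its world +x side. Next is a model fit in both views.

```bash
cat > fit.py <<'E'
from h import *
import pickle
from scipy.optimize import minimize
def box(x0,x1,y0,y1,z0,z1):
    return np.array([[x,y,z] for x in(x0,x1) for y in(y0,y1) for z in(z0,z1)])/1000.
BOARD=[box(-32,32,-75,75,0,9)]+[box(sx*18-9,sx*18+9,sy*58-12,sy*58+12,9,27) for sx in(1,-1) for sy in(1,-1)]
def T(b,R,t): return b@R.T+t
def render(f,boxes,roi,s=4):
    x0,y0,x1,y1=roi; im=np.zeros(((y1-y0)*s,(x1-x0)*s),np.uint8)
    for b in boxes:
        p=proj(f,b); q=((p-[x0,y0]+0.5)*s-0.5)
        h=cv2.convexHull((q*16).round().astype(np.int32)); cv2.fillConvexPoly(im,h,255,shift=4)
    return cv2.resize(im,(x1-x0,y1-y0),interpolation=cv2.INTER_AREA)/255.
def fitobj(views,mk,p0,step):
    # views: (frame,mask float full,roi)
    def c(p):
        bs=mk(p); return sum(np.abs(render(f,bs,r)-m[r[1]:r[3],r[0]:r[2]]).sum() for f,m,r in views)
    best=None
    x=np.array(p0,float)
    for k in (1,.4,.15):
        n=len(x); sim=np.vstack([x]+[x+np.eye(n)[i]*step[i]*k for i in range(n)])
        r=minimize(c,x,method="Nelder-Mead",options=dict(initial_simplex=sim,maxiter=600,xatol=1e-5,fatol=.05)); x=r.x
    return x,r.fun
def woodmask(f):
    hsv=cv2.cvtColor(f["pixels"],cv2.COLOR_BGR2HSV); h,s,v=[hsv[...,i].astype(int) for i in range(3)]
    return ((h<24)&(s>70)&(v>70)).astype(float)
def stackR(yaw,tilt): return Rn.from_euler("zy",[yaw,-tilt]).as_matrix()
E
python3 - <<'E'
from fit import *
fs,ft=pickle.load(open("f_a.pkl","rb"))
def px(f,u,v): return f["pixels"][v,u].tolist(), cv2.cvtColor(f["pixels"],cv2.COLOR_BGR2HSV)[v,u].tolist()
for u,v in [(265,205),(241,211),(390,225),(292,284)]: print("t",px(ft,u,v))
for u,v in [(390,213),(366,196),(290,187),(405,195),(385,225)]: print("s",px(fs,u,v))
ms,mt=woodmask(fs),woodmask(ft)
rs,rt=(340,180,440,250),(220,180,310,235)
cv2.imwrite("pics/m1.png",cv2.resize(np.hstack([ms[180:250,340:440],mt[180:250,220:310]])*255,None,fx=4,fy=4))
def mk(p):
    R=stackR(p[3],p[4]); t=np.array(p[:3])
    bt=[T(b,R,t) for b in BOARD]; bl=[T(b,R,t-R[:,2]*.027) for b in BOARD]
    return bt+bl
x,fv=fitobj([(fs,ms,rs),(ft,mt,rt)],mk,[0.585,0.055,0.11,0.08,np.pi/6],[.01,.01,.01,.1,.05])
print("both",x.round(4),np.degrees(x[3:]),fv)
R=stackR(x[3],x[4]); print("board_low",(x[:3]-R[:,2]*.027).round(4))
for nm,f,m,r in (("s",fs,ms,rs),("t",ft,mt,rt)):
    a=render(f,mk(x),r); b=m[r[1]:r[3],r[0]:r[2]]
    print(nm,"resid",np.abs(a-b).sum())
    cv2.imwrite(f"pics/ov_{nm}.png",cv2.resize(np.dstack([a,b*0,b])*255,None,fx=7,fy=7,interpolation=cv2.INTER_NEAREST))
E
```

```text
t ([174, 206, 229], [17, 61, 229])
t ([111, 146, 192], [13, 108, 192])
t ([71, 93, 134], [10, 120, 134])
t ([224, 199, 231], [157, 35, 231])
s ([143, 202, 238], [19, 102, 238])
s ([66, 118, 192], [12, 167, 192])
s ([49, 80, 133], [11, 161, 133])
s ([223, 179, 254], [162, 75, 254])
s ([140, 197, 236], [18, 104, 236])
both [0.5705 0.0461 0.1049 0.1766 0.5365] [10.1209728  30.73809539] 1576.0862745098038
board_low [0.5843 0.0461 0.0817]
s resid 272.9098039215686
t resid 1303.1764705882354[ WARN:0@0.272] global loadsave.cpp:1063 imwrite_ Unsupported depth image for selected encoder is fallbacked to CV_8U.
```

View pics/c5.png

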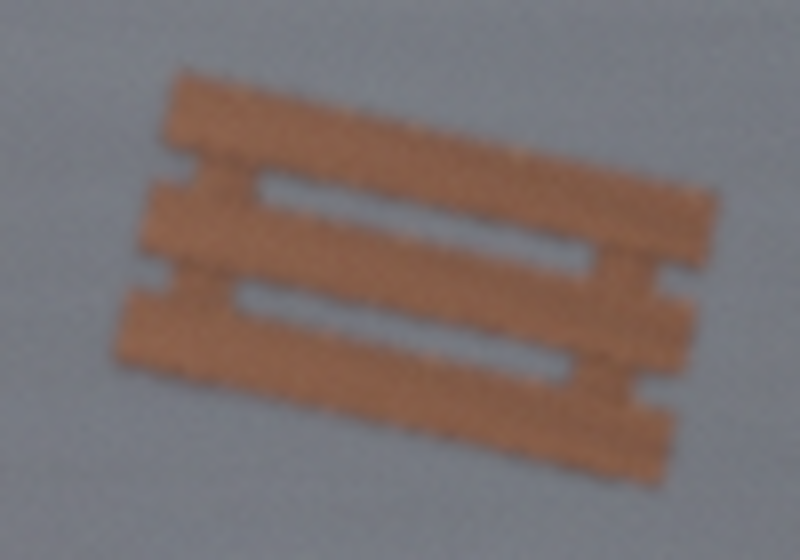

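```bash
cat >> fit.py <<'E'
def woodmask(f):
    b,g,r=[f["pixels"][...,i].astype(float) for i in range(3)]
    return np.clip(((r-b)-8)/20,0,1)*((g-b)>0)
def mkstack(p):
    R=stackR(p[3],p[4]); t=np.array(p[:3])
    return [T(b,R,t) for b in BOARD]+[T(b,R,t-R[:,2]*.027) for b in BOARD]
def ov(nm,f,m,r,bs):
    a=render(f,bs,r); b=m[r[1]:r[3],r[0]:r[2]]
    print(nm,"resid",np.abs(a-b).sum().round(1),"of",b.sum().round(0))
    im=(np.dstack([a,b*0,b])*255).astype(np.uint8); s=int(min(800/im.shape[1],600/im.shape[0]))
    cv2.imwrite(f"pics/{nm}.png",cv2.resize(im,None,fx=s,fy=s,interpolation=cv2.INTER_NEAREST))
E
python3 - <<'E'
from fit import *
fs,ft=pickle.load(open("f_a.pkl","rb"))
ms,mt=woodmask(fs),woodmask(ft)
rs,rt=(340,180,440,250),(220,180,310,235)
for nm,vs in (("both",[(fs,ms,rs),(ft,mt,rt)]),("s",[(fs,ms,rs)]),("t",[(ft,mt,rt)])):
    x,fv=fitobj(vs,mkstack,[0.575,0.05,0.11,0.1,np.pi/6],[.01,.01,.01,.1,.05])
    R=stackR(x[3],x[4]); print(nm,x.round(4),np.degrees(x[3:]).round(1),round(fv,1),"low",(x[:3]-R[:,2]*.027).round(4))
    if nm=="both":
        ov("ovs",fs,ms,rs,mkstack(x)); ov("ovt",ft,mt,rt,mkstack(x)); np.save("stack.npy",x)
# pallet
def hullmask(m,r):
    o=np.zeros_like(m); sub=(m[r[1]:r[3],r[0]:r[2]]>.5).astype(np.uint8)
    # supersampled hull
    big=cv2.resize(m[r[1]:r[3],r[0]:r[2]],None,fx=4,fy=4,interpolation=cv2.INTER_LINEAR)>.5
    n,l,st,_=cv2.connectedComponentsWithStats(big.astype(np.uint8)); k=1+st[1:,4].argmax()
    ys,xs=np.nonzero(l==k); im=np.zeros(big.shape,np.uint8)
    cv2.fillConvexPoly(im,cv2.convexHull(np.c_[xs,ys].astype(np.int32)),255)
    o[r[1]:r[3],r[0]:r[2]]=cv2.resize(im,(r[2]-r[0],r[3]-r[1]),interpolation=cv2.INTER_AREA)/255.; return o
rs,rt=(245,155,335,220),(345,190,437,258)
hs,ht=hullmask(ms,rs),hullmask(mt,rt)
P=box(-51,51,-95,95,0,18)
mkp=lambda p:[T(P,Rn.from_euler("z",p[2]).as_matrix(),np.array([p[0],p[1],p[3] if len(p)>3 else 0]))]
for nm,vs in (("both",[(fs,hs,rs),(ft,ht,rt)]),("s",[(fs,hs,rs)]),("t",[(ft,ht,rt)])):
    for p0 in ([.547,-.288,-.15],[.547,-.288,-.15,0]):
        x,fv=fitobj(vs,mkp,p0,[.01,.01,.1,.01][:len(p0)]); print("pal",nm,x.round(4),round(fv,1))
    if nm=="both": ov("ovps",fs,hs,rs,mkp(x)); ov("ovpt",ft,ht,rt,mkp(x))
E
```

```text
both [0.5735 0.0473 0.1071 0.1068 0.539 ] [ 6.1 30.9] 332.0 low [0.5874 0.0473 0.0839]
ovs resid 251.4 of 1533.0
ovt resid 80.6 of 1824.0
s [0.5756 0.0479 0.1088 0.2026 0.5209] [11.6 29.8] 224.4 low [0.589  0.0479 0.0854]
t [0.5705 0.0455 0.1267 0.1041 0.5443] [ 6.  31.2] 47.7 low [0.5845 0.0455 0.1036]
pal both [ 0.5468 -0.2889 -0.2285] 168.7
pal both [ 0.547  -0.2883 -0.2278  0.0025] 110.3
ovps resid 91.6 of 1744.0
ovpt resid 18.7 of 2709.0
pal s [ 0.5437 -0.2923 -0.2347] 73.1
pal s [ 0.548  -0.2892 -0.2414  0.0053] 92.8
pal t [ 0.5473 -0.2887 -0.2281] 22.8
pal t [ 0.5466 -0.2879 -0.2286  0.0053] 19.0
```

```bash
sed -i 's/from_euler("zy"/from_euler("ZY"/' fit.py
python3 - <<'E'
from fit import *
fs,ft=pickle.load(open("f_a.pkl","rb"))
ms,mt=woodmask(fs),woodmask(ft)
rs,rt=(340,180,440,250),(220,180,310,235)
for nm,vs in (("both",[(fs,ms,rs),(ft,mt,rt)]),("s",[(fs,ms,rs)]),("t",[(ft,mt,rt)])):
    x,fv=fitobj(vs,mkstack,[0.575,0.05,0.11,0.1,np.pi/6],[.01,.01,.01,.1,.05])
    R=stackR(x[3],x[4]); print(nm,x.round(4),np.degrees(x[3:]).round(1),round(fv,1),"low",(x[:3]-R[:,2]*.027).round(4))
    if nm=="both":
        ov("ovs",fs,ms,rs,mkstack(x)); ov("ovt",ft,mt,rt,mkstack(x)); np.save("stack.npy",x)
E
python3 - <<'E'
import cv2,numpy as np
a=cv2.imread("pics/ovs.png");b=cv2.imread("pics/ovt.png")
h=max(a.shape[0],b.shape[0]);f=lambda i:cv2.resize(i,(400,int(i.shape[0]*400/i.shape[1])))
a,b=f(a),f(b);H=max(a.shape[0],b.shape[0]);p=lambda i:np.pad(i,((0,H-i.shape[0]),(0,0),(0,0)))
cv2.imwrite("pics/ov1.png",np.hstack([p(a),p(b)]))
E
```

```text
both [0.5739 0.0472 0.1072 0.0965 0.522 ] [ 5.5 29.9] 262.4 low [0.5873 0.0485 0.0838]
ovs resid 177.7 of 1533.0
ovt resid 84.7 of 1824.0
s [0.5764 0.0488 0.1099 0.0982 0.5108] [ 5.6 29.3] 171.7 low [0.5895 0.0501 0.0864]
t [0.5701 0.0444 0.1297 0.0989 0.5422] [ 5.7 31.1] 43.9 low [0.584  0.0457 0.1065]
```

View pics/ov1.png

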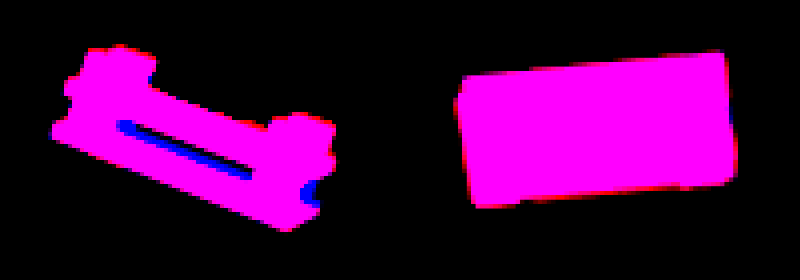

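```bash
cat > clip.py <<'E'
from fit import *
fs,ft=pickle.load(open("f_a.pkl","rb"))
cs=lambda u,v:(450+(u+.5)/8-.5,250+(v+.5)/8-.5)
ct=lambda u,v:(135+(u+.5)/10-.5,195+(v+.5)/10-.5)
obs=[(ft,(-35,65,10),ct(150,430)),(ft,(-35,-65,10),ct(608,328)),
 (ft,(9,38,36),ct(185,238)),(ft,(9,-38,36),ct(452,180)),
 (fs,(9,38,36),cs(492,328)),(fs,(9,-38,36),cs(218,240)),
 (fs,(-13,52,64),cs(580,236)),(fs,(-13,-52,64),cs(206,118))]
def W(p,P): return np.array(P)/1000.@Rn.from_euler("z",p[2]).as_matrix().T+[p[0],p[1],0]
def res(p): return np.concatenate([proj(f,W(p,P))[0]-o for f,P,o in obs])
r=least_squares(res,[.55,.32,.1],loss="soft_l1",x_scale=[.01,.01,.1]); p=r.x; print(p.round(4),res(p).reshape(-1,2).round(1).tolist())
for nm in "st":
    f=fs if nm=="s" else ft; x0,y0,x1,y1,s=(450,250,540,320,8) if nm=="s" else (135,195,205,250,10)
    im=cv2.resize(f["pixels"][y0:y1,x0:x1],None,fx=s,fy=s,interpolation=cv2.INTER_CUBIC)
    def L(a,b,c):
        q=((proj(f,W(p,[a,b]))-[x0,y0]+.5)*s-.5).astype(int); cv2.line(im,tuple(map(int,q[0])),tuple(map(int,q[1])),c,1)
    def B(x0_,x1_,y0_,y1_,z0,z1,c):
        b=box(x0_,x1_,y0_,y1_,z0,z1)*1000
        for i in range(8):
            for j in range(i):
                if (abs(b[i]-b[j])>0).sum()==1: L(b[i],b[j],c)
    B(-35,13,-65,65,0,10,(0,255,0)); L((18,-38,7),(18,38,7),(255,0,255))
    for y in(-52,52):
        B(-13,-9,y-7,y+7,10,52,(255,0,0)); B(9,13,y-7,y+7,10,26,(0,0,255))
    for y in(-38,38): B(4,14,y-4,y+4,30,40,(0,255,255))
    cv2.imwrite(f"pics/clip_{nm}.png",im)
E
python3 clip.py
```

```text
[0.5585 0.3201 0.2199] [[-0.4, -0.1], [-0.4, 0.0], [-0.2, 0.3], [0.1, 0.1], [-0.2, 0.9], [-0.3, 1.1], [0.1, -1.2], [-0.3, -0.9]]
```

View pics/clip_s.png

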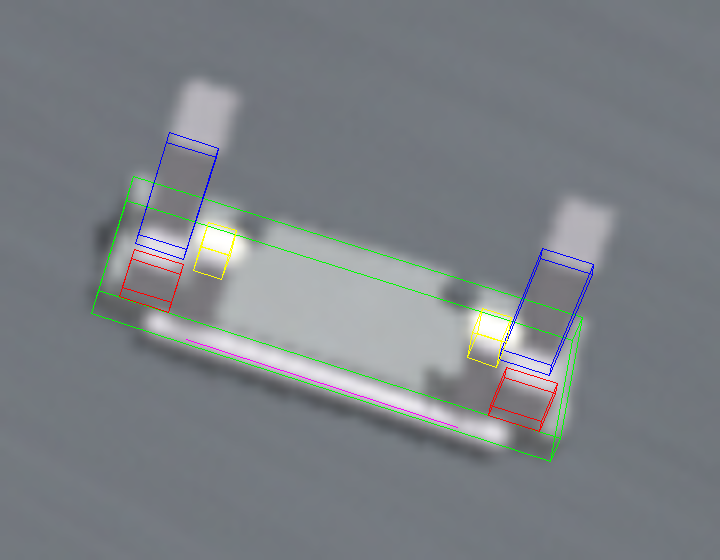

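View pics/clip_t.png

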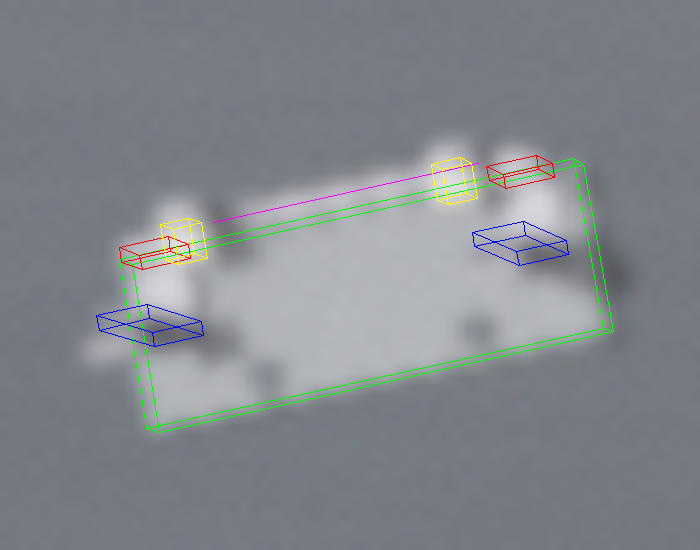

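```bash
cat >> clip.py <<'E'
for nm,sel in (("top",[0,1,2,3]),("topplate",[0,1]),("scene",[4,5,6,7])):
    r=least_squares(lambda p:np.concatenate([proj(obs[i][0],W(p,obs[i][1]))[0]-obs[i][2] for i in sel]),[.55,.32,.2],x_scale=[.01,.01,.1]); print(nm,r.x.round(4))
ms,mt=woodmask(fs),woodmask(ft)
for nm,vs in (("s",[(fs,ms,(340,180,440,250))]),("t",[(ft,mt,(220,180,310,235))])):
    x,fv=fitobj(vs,lambda p:mkstack([p[0],p[1],.1084,p[2],np.pi/6]),[.574,.047,.097],[.01,.01,.1]); print(nm,x.round(4),fv)
for f in(fs,ft): print("cam",ray(f,[[320,200]])[0].round(3))
E
python3 clip.py
```

```text
[0.5585 0.3201 0.2199] [[-0.4, -0.1], [-0.4, 0.0], [-0.2, 0.3], [0.1, 0.1], [-0.2, 0.9], [-0.3, 1.1], [0.1, -1.2], [-0.3, -0.9]]
top [0.5587 0.3196 0.2226]
topplate [0.5584 0.3191 0.2219]
scene [0.5583 0.3204 0.2053]
s [0.5754 0.0476 0.0983] 176.21470588235292
t [0.5732 0.0476 0.0949] 79.08823529411765
cam [1.343 0.432 0.816]
cam [ 0.397 -0.109  1.32 ]
```

```bash
cat > plan.py <<'E'
from h import *
def toolR(kind,yaw):
    # tool y along board/clip/pallet x; z down (or -normal of 30deg slope)
    tilt={"slope":np.pi/6,"flat":0.}[kind]
    B=Rn.from_euler("ZY",[yaw,-tilt]).as_matrix()
    y=B[:,0]; z=-B[:,2]; return np.c_[np.cross(y,z),y,z],B
def go(p,R):
    s=bot.observe(); R0=Rn.from_euler("xyz",s["tool_rot"]).as_matrix()
    t=R0.T@(np.asarray(p)-s["position"])*1000; r=Rn.from_matrix(R0.T@R).as_rotvec(degrees=True)
    print("t",round(float(s["clock"]),2),"w",round(float(s["grip_width"])*1000,1),"F",s["force"].round(1),"pos",s["position"].round(4),"q",s["qpos"].round(2))
    print("  tx ty tz",t.round(1),"rx ry rz",r.round(2),"dist",round(float(np.linalg.norm(t)),0),"ang",round(float(np.linalg.norm(r)),1))
STACK=(np.array([.574,.0475,.108]),.097); CLIP=(np.array([.5586,.3197,0]),.221); PAL=(np.array([.547,-.2887,0]),-.228)
def stack(dx,dy,dz):
    R,B=toolR("slope",STACK[1]); return STACK[0]+B@np.array([dx,dy,dz])/1000,R
def flat(o,dx,dy,z):
    R,B=toolR("flat",o[1]); return o[0]+B@np.array([dx,dy,z])/1000,R
E
python3 -c "
from plan import *
go(*stack(0,0,80))"
```

```text
t 1.2 w 85.8 F [-0.4  0.2  0. ] pos [0.2605 0.5681 0.2313] q [-1.21  0.52 -0.04  1.6   0.02  1.02 -0.11]
  tx ty tz [-467.4 -362.7   54. ] rx ry rz [-27.2  -15.65  58.39] dist 594.0 ang 66.3
```

```bash
python3 -m creep '[{"tx":-58,"ty":-45,"tz":7,"rx":-3.4,"ry":-2,"rz":7.2},{"tx":-117,"ty":-90,"tz":14,"rx":-6.8,"ry":-4,"rz":14.5},{"tx":-467,"ty":-363,"tz":54,"rx":-27.2,"ry":-15.6,"rz":58.4},{"tx":-467,"ty":-363,"tz":54,"rx":-27.2,"ry":-15.6,"rz":58.4},{"tx":-467,"ty":-363,"tz":54,"rx":-27.2,"ry":-15.6,"rz":58.4},{"tx":-467,"ty":-363,"tz":54,"rx":-27.2,"ry":-15.6,"rz":58.4},{"tx":-467,"ty":-363,"tz":54,"rx":-27.2,"ry":-15.6,"rz":58.4},{"tx":-467,"ty":-363,"tz":54,"rx":-27.2,"ry":-15.6,"rz":58.4}]'
python3 -c "
from plan import *
go(*stack(0,0,80))"
```

```text
t 1.2 w 85.8 F [-0.4  0.2  0. ] pos [0.2605 0.5681 0.2313] q [-1.21  0.52 -0.04  1.6   0.02  1.02 -0.11]
  tx ty tz [-467.4 -362.7   54. ] rx ry rz [-27.2  -15.65  58.39] dist 594.0 ang 66.3schema error: expected keys rx, ry, rz, tx, ty, tz, hand
```

```bash
python3 -m creep '[{"tx":-117,"ty":-90,"tz":14,"rx":-6.8,"ry":-4,"rz":14.5,"hand":-1},{"tx":-467,"ty":-363,"tz":54,"rx":-27.2,"ry":-15.6,"rz":58.4,"hand":-1},{"tx":-467,"ty":-363,"tz":54,"rx":-27.2,"ry":-15.6,"rz":58.4,"hand":-1},{"tx":-467,"ty":-363,"tz":54,"rx":-27.2,"ry":-15.6,"rz":58.4,"hand":-1},{"tx":-467,"ty":-363,"tz":54,"rx":-27.2,"ry":-15.6,"rz":58.4,"hand":-1},{"tx":-467,"ty":-363,"tz":54,"rx":-27.2,"ry":-15.6,"rz":58.4,"hand":-1},{"tx":-467,"ty":-363,"tz":54,"rx":-27.2,"ry":-15.6,"rz":58.4,"hand":-1},{"tx":-467,"ty":-363,"tz":54,"rx":-27.2,"ry":-15.6,"rz":58.4,"hand":-1}]'
python3 -c "
from plan import *
go(*stack(0,0,80))"
```

```text
clock: 2.0
position: [0.4367, 0.2314, 0.1973]
tool_rot: [2.63, 0.011, 1.699]
force: [1.2, 1.2, 0.3]
grip_width: 0.0856
t 2.0 w 85.6 F [1.2 1.2 0.3] pos [0.4367 0.2314 0.1973] q [-1.4   0.28  0.68  2.37  0.75  0.19 -1.35]
  tx ty tz [-198.5   52.6   54.8] rx ry rz [-0.7  -0.35  1.85] dist 213.0 ang 2.0
```

```bash
python3 -m creep '[{"tx":-30,"ty":8,"tz":8,"rx":-0.2,"ry":0,"rz":0.5,"hand":-1},{"tx":-70,"ty":18,"tz":18,"rx":-0.5,"ry":-0.2,"rz":1,"hand":-1},{"tx":-110,"ty":29,"tz":30,"rx":-0.7,"ry":-0.35,"rz":1.8,"hand":-1},{"tx":-150,"ty":40,"tz":41,"rx":-0.7,"ry":-0.35,"rz":1.8,"hand":-1},{"tx":-185,"ty":49,"tz":51,"rx":-0.7,"ry":-0.35,"rz":1.8,"hand":-1},{"tx":-198.5,"ty":52.6,"tz":54.8,"rx":-0.7,"ry":-0.35,"rz":1.8,"hand":-1},{"tx":-198.5,"ty":52.6,"tz":54.8,"rx":-0.7,"ry":-0.35,"rz":1.8,"hand":-1}]'
python3 - <<'E'
from plan import *
go(*stack(0,0,80))
fs,ft=both("b"); crop(fs,300,90,460,260,"b1",4); crop(ft,190,150,340,300,"b2",4)
E
```

```text
clock: 2.7
position: [0.5033, 0.1097, 0.1812]
tool_rot: [2.625, 0.008, 1.676]
force: [0.2, 0.1, -1.1]
grip_width: 0.0853
t 2.7 w 85.3 F [ 0.2  0.1 -1.1] pos [0.5033 0.1097 0.1812] q [-0.46  0.27  0.03  2.35  1.39  0.16 -1.68]
  tx ty tz [-68.9  18.4  15.6] rx ry rz [-0.42  0.14  0.64] dist 73.0 ang 0.8
b1 scale 4
b2 scale 4
```

View pics/b1.png

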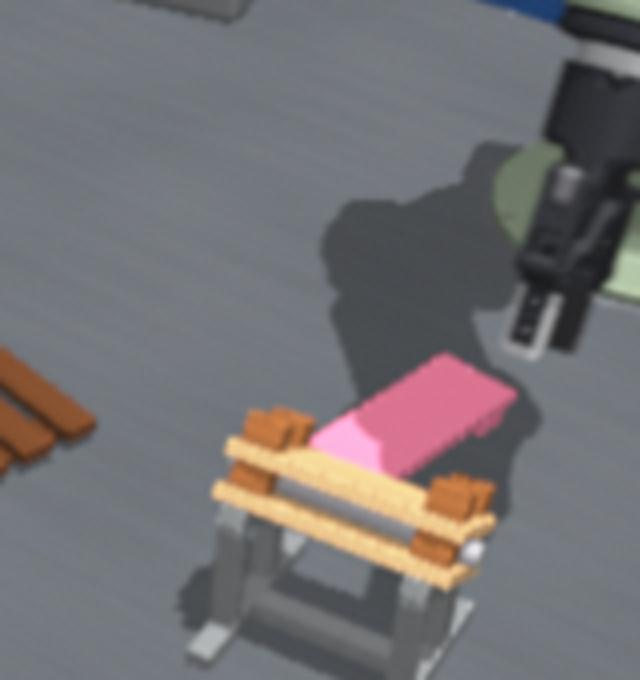

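View pics/b2.png

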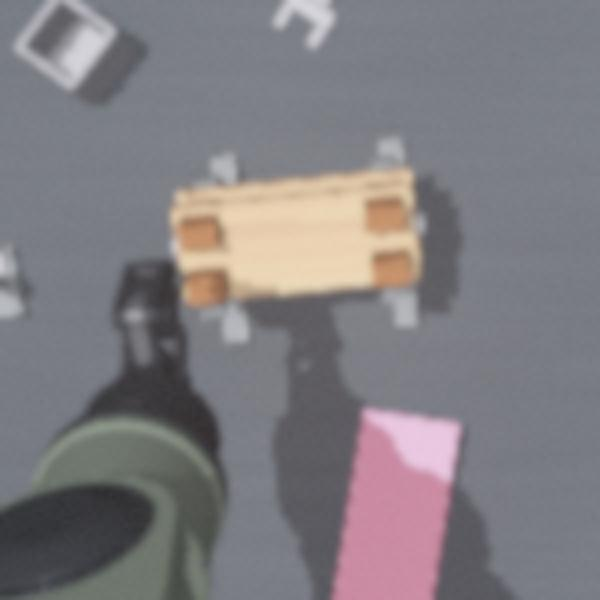

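The tilted gripper is lagging because joint 1 was at its 70% speed cap. The stack is untouched (top crop centre about (300,240)). I'll continue to the pre-grasp.

```bash
python3 -m creep '[{"tx":-40,"ty":10,"tz":8,"rx":-0.4,"ry":0,"rz":0.6,"hand":-1},{"tx":-69,"ty":18.4,"tz":15.6,"rx":-0.4,"ry":0.1,"rz":0.6,"hand":-1},{"tx":-69,"ty":18.4,"tz":15.6,"rx":-0.4,"ry":0.1,"rz":0.6,"hand":-1},{"tx":-69,"ty":18.4,"tz":15.6,"rx":-0.4,"ry":0.1,"rz":0.6,"hand":-1}]'
python3 - <<'E'
from plan import *
go(*stack(0,0,80)); go(*stack(0,0,-6))
E
```

```text
clock: 3.2
position: [0.5341, 0.0435, 0.1771]
tool_rot: [2.619, 0.001, 1.668]
force: [-0.0, 0.4, 0.3]
grip_width: 0.0856
t 3.2 w 85.6 F [-0.   0.4  0.3] pos [0.5341 0.0435 0.1771] q [ 0.02  0.31 -0.3   2.31  1.48  0.16 -1.58]
  tx ty tz [ 0.2  0.1 -0.1] rx ry rz [-0.04  0.07  0.03] dist 0.0 ang 0.1
t 3.2 w 85.6 F [-0.   0.4  0.3] pos [0.5341 0.0435 0.1771] q [ 0.02  0.31 -0.3   2.31  1.48  0.16 -1.58]
  tx ty tz [ 0.3  0.2 85.9] rx ry rz [-0.04  0.07  0.03] dist 86.0 ang 0.1
```

```bash
python3 -m creep '[{"tx":0,"ty":0,"tz":15,"rx":0,"ry":0,"rz":0,"hand":-1},{"tx":0,"ty":0,"tz":32,"rx":0,"ry":0,"rz":0,"hand":-1},{"tx":0,"ty":0,"tz":50,"rx":0,"ry":0,"rz":0,"hand":-1},{"tx":0,"ty":0,"tz":62,"rx":0,"ry":0,"rz":0,"hand":-1},{"tx":0,"ty":0,"tz":62,"rx":0,"ry":0,"rz":0,"hand":-1}]'
python3 - <<'E'
from plan import *
go(*stack(0,0,-6))
fs,ft=both("c"); crop(fs,330,140,440,260,"b1",5); crop(ft,215,150,315,250,"b2",6)
a,b=cv2.imread("pics/b1.png"),cv2.imread("pics/b2.png"); b=b[:600,:250+200]; cv2.imwrite("pics/b3.png",np.hstack([cv2.resize(a,(400,436)),cv2.resize(b,(400,436*1))]))
E
```

```text
clock: 3.7
position: [0.5643, 0.0475, 0.122]
tool_rot: [2.621, 0.001, 1.668]
force: [0.7, -1.3, 1.7]
grip_width: 0.0852
t 3.7 w 85.2 F [ 0.7 -1.3  1.7] pos [0.5643 0.0475 0.122 ] q [ 0.13  0.49 -0.45  2.27  1.93  0.28 -1.99]
  tx ty tz [-1.   1.4 22.9] rx ry rz [-0.17  0.02  0.06] dist 23.0 ang 0.2
b1 scale 5
b2 scale 6
```

View pics/b1.png

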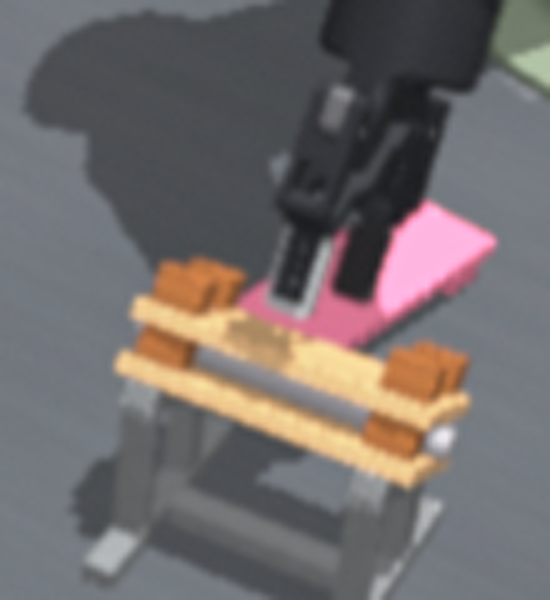

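View pics/b2.png

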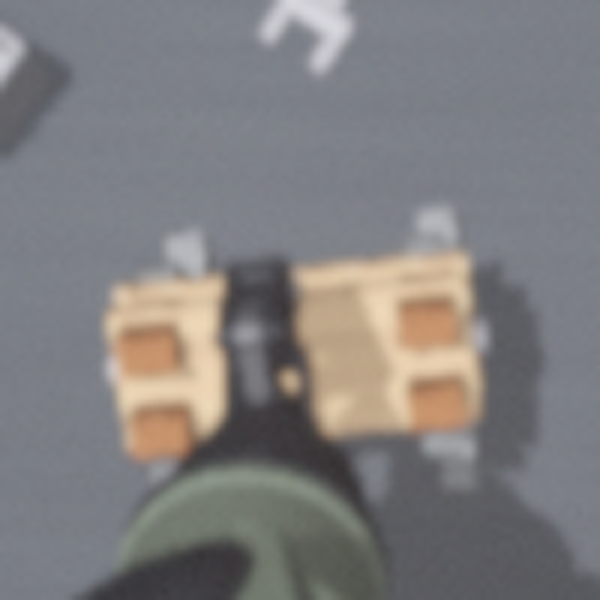

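```bash
python3 - <<'E'
from plan import *; import pickle
fs,ft=pickle.load(open("f_c.pkl","rb"))
s=bot.observe();R0=Rn.from_euler("xyz",s["tool_rot"]).as_matrix()
def tl(v): return s["position"]+R0@(np.array(v)/1000)
pts=[tl((x,y,z)) for y in(43,57) for x in(-11,11) for z in(-13,)]
pm=[tl((x,y,z)) for y in(-43,-57) for x in(-11,11) for z in(-13,)]
for f,o,k in((fs,(330,140),5),(ft,(215,150),6)):
    print(((proj(f,pts)-o+.5)*k).round(0).tolist(),((proj(f,pm)-o+.5)*k).round(0).tolist(), "mid", ((proj(f,[stack(0,0,9)[0]])-o+.5)*k).round(0).tolist())
E
```

```text
[[267.0, 302.0], [311.0, 319.0], [256.0, 304.0], [301.0, 321.0]] [[327.0, 291.0], [369.0, 306.0], [336.0, 289.0], [377.0, 304.0]] mid [[303.0, 348.0]]
[[302.0, 289.0], [248.0, 295.0], [297.0, 257.0], [243.0, 262.0]] [[328.0, 482.0], [276.0, 487.0], [333.0, 512.0], [280.0, 517.0]] mid [[294.0, 367.0]]
```

Fingers straddle the board as predicted: in the scene crop the tip is at (295,305), predicted (267–311, 302–319). I'll descend the rest and close.

```bash
python3 -m creep '[{"tx":-1,"ty":1,"tz":9,"rx":0,"ry":0,"rz":0,"hand":-1},{"tx":-1,"ty":1,"tz":17,"rx":0,"ry":0,"rz":0,"hand":-1},{"tx":-1,"ty":1,"tz":23,"rx":0,"ry":0,"rz":0,"hand":-1},{"tx":-1,"ty":1,"tz":23,"rx":0,"ry":0,"rz":0,"hand":-1}]'
python3 - <<'E'
from plan import *
go(*stack(0,0,-6))
E
```

```text
clock: 4.2
position: [0.577, 0.0471, 0.1031]
tool_rot: [2.62, 0.001, 1.668]
force: [-0.4, -0.2, -0.2]
grip_width: 0.0854
t 4.2 w 85.4 F [-0.4 -0.2 -0.2] pos [0.577  0.0471 0.1031] q [ 0.16  0.55 -0.48  2.24  2.    0.32 -2.03]
  tx ty tz [ 0.7 -0.1  0.3] rx ry rz [-0.11  0.05  0.02] dist 1.0 ang 0.1
```

```bash
python3 -m creep '[{"tx":0,"ty":0,"tz":0,"rx":0,"ry":0,"rz":0,"hand":0.2},{"tx":0,"ty":0,"tz":0,"rx":0,"ry":0,"rz":0,"hand":0.2},{"tx":0,"ty":0,"tz":0,"rx":0,"ry":0,"rz":0,"hand":0.2},{"tx":0,"ty":0,"tz":0,"rx":0,"ry":0,"rz":0,"hand":0.2},{"tx":0,"ty":0,"tz":0,"rx":0,"ry":0,"rz":0,"hand":0.2},{"tx":0,"ty":0,"tz":0,"rx":0,"ry":0,"rz":0,"hand":0.2}]' 50
python3 - <<'E'
from plan import *
go(*stack(0,0,-6))
fs,ft=both("d"); crop(fs,330,140,440,260,"d1",5)
E
```

```text
clock: 4.8
position: [0.5767, 0.047, 0.1043]
tool_rot: [2.619, 0.001, 1.668]
force: [-5.2, -0.6, 5.9]
grip_width: 0.0626
t 4.8 w 62.6 F [-5.2 -0.6  5.9] pos [0.5767 0.047  0.1043] q [ 0.16  0.55 -0.48  2.24  2.    0.32 -2.03]
  tx ty tz [ 0.7 -0.4  1.5] rx ry rz [-0.04  0.07  0.05] dist 2.0 ang 0.1
d1 scale 5
```

View pics/d1.png

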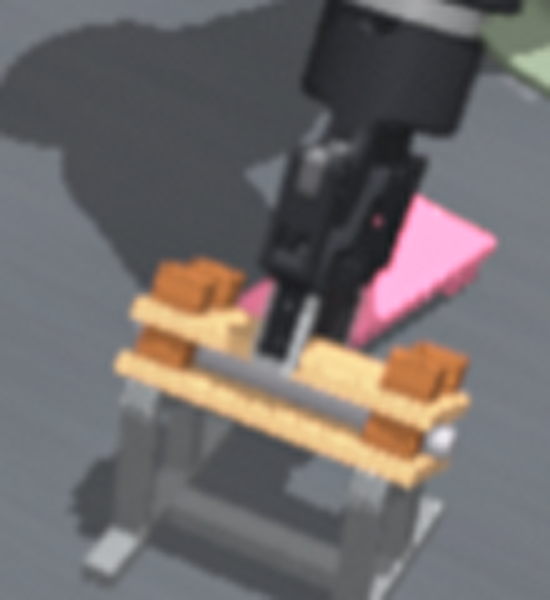

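```bash
python3 -m creep '[{"tx":0,"ty":0,"tz":-4,"rx":0,"ry":0,"rz":0,"hand":0.2},{"tx":0,"ty":0,"tz":-10,"rx":0,"ry":0,"rz":0,"hand":0.2},{"tx":0,"ty":0,"tz":-20,"rx":0,"ry":0,"rz":0,"hand":0.2},{"tx":0,"ty":0,"tz":-35,"rx":0,"ry":0,"rz":0,"hand":0.2},{"tx":0,"ty":0,"tz":-50,"rx":0,"ry":0,"rz":0,"hand":0.2},{"tx":0,"ty":0,"tz":-60,"rx":0,"ry":0,"rz":0,"hand":0.2},{"tx":0,"ty":0,"tz":-60,"rx":0,"ry":0,"rz":0,"hand":0.2}]'
python3 - <<'E'
from plan import *
fs,ft=both("e"); crop(fs,330,120,450,260,"e1",4); crop(ft,215,150,315,250,"e2",6)
go(*flat(PAL,0,0,120))
E
```

```text
clock: 5.6
position: [0.5471, 0.0444, 0.1576]
tool_rot: [2.617, 0.002, 1.668]
force: [0.8, -0.5, -2.2]
grip_width: 0.0626
e1 scale 4
e2 scale 6
t 5.7 w 62.0 F [ 1.1 -0.1 -0.5] pos [0.5473 0.0445 0.1563] q [ 0.06  0.38 -0.36  2.29  1.73  0.2  -1.82]
  tx ty tz [-331.5  -46.7   15.5] rx ry rz [29.74 -4.8  18.24] dist 335.0 ang 35.2
```

View pics/e1.png

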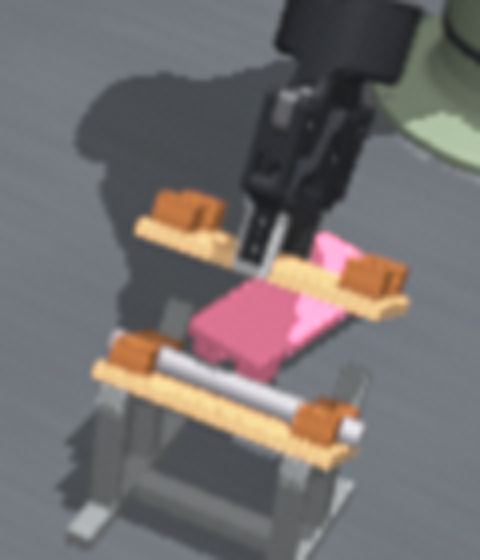

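View pics/e2.png

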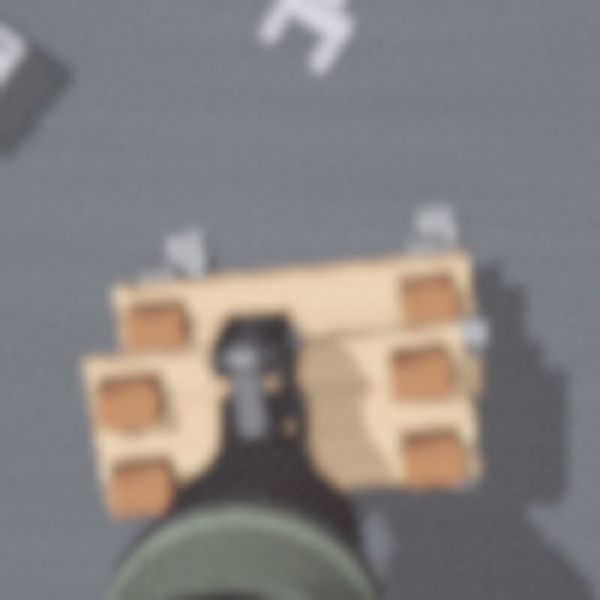

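Board 1 is held level in its own frame (scene crop (270,260)), and the bar stays in board_low's groove at (250,385). Carrying it to the pallet.

```bash
python3 -m creep '[{"tx":-20,"ty":-3,"tz":-6,"rx":1.5,"ry":-0.3,"rz":1,"hand":0.2},{"tx":-55,"ty":-8,"tz":-6,"rx":4,"ry":-0.7,"rz":2.5,"hand":0.2},{"tx":-95,"ty":-13,"tz":0,"rx":8,"ry":-1.3,"rz":5,"hand":0.2},{"tx":-135,"ty":-19,"tz":4,"rx":12,"ry":-2,"rz":7.5,"hand":0.2},{"tx":-175,"ty":-25,"tz":8,"rx":16,"ry":-2.6,"rz":10,"hand":0.2},{"tx":-215,"ty":-30,"tz":10,"rx":20,"ry":-3.2,"rz":12.5,"hand":0.2},{"tx":-255,"ty":-36,"tz":12,"rx":24,"ry":-3.9,"rz":15,"hand":0.2},{"tx":-285,"ty":-40,"tz":14,"rx":28,"ry":-4.5,"rz":17,"hand":0.2}]'
python3 - <<'E'
from plan import *
go(*flat(PAL,0,0,120))
E
```

```text
clock: 6.5
position: [0.5479, -0.2071, 0.1284]
tool_rot: [3.117, -0.007, 1.36]
force: [1.6, 0.5, -0.7]
grip_width: 0.0621
t 6.5 w 62.1 F [ 1.6  0.5 -0.7] pos [ 0.5479 -0.2071  0.1284] q [ 0.71  0.65 -0.65  1.79  0.5   0.84 -0.38]
  tx ty tz [-80.   15.9   8.3] rx ry rz [ 1.4  -0.42  0.99] dist 82.0 ang 1.8
```

```bash
python3 -m creep '[{"tx":-25,"ty":5,"tz":3,"rx":0.5,"ry":-0.2,"rz":0.4,"hand":0.2},{"tx":-55,"ty":11,"tz":6,"rx":1,"ry":-0.4,"rz":0.8,"hand":0.2},{"tx":-75,"ty":15,"tz":15,"rx":1.4,"ry":-0.4,"rz":1,"hand":0.2},{"tx":-80,"ty":16,"tz":35,"rx":1.4,"ry":-0.4,"rz":1,"hand":0.2},{"tx":-80,"ty":16,"tz":55,"rx":1.4,"ry":-0.4,"rz":1,"hand":0.2},{"tx":-80,"ty":16,"tz":68,"rx":1.4,"ry":-0.4,"rz":1,"hand":0.2},{"tx":-80,"ty":16,"tz":68,"rx":1.4,"ry":-0.4,"rz":1,"hand":0.2}]'
python3 - <<'E'
from plan import *
go(*flat(PAL,0,0,60))
fs,ft=both("g"); crop(fs,220,100,350,230,"g1",4); crop(ft,330,170,450,290,"g2",5)
E
```

```text
clock: 7.2
position: [0.5485, -0.285, 0.0587]
tool_rot: [3.139, 0.002, 1.348]
force: [-0.2, 0.4, -1.2]
grip_width: 0.0622
t 7.2 w 62.2 F [-0.2  0.4 -1.2] pos [ 0.5485 -0.285   0.0587] q [ 0.76  0.79 -0.58  1.72  0.57  0.8  -0.31]
  tx ty tz [-3.9 -0.7 -1.3] rx ry rz [0.12 0.09 0.29] dist 4.0 ang 0.3
g1 scale 4
g2 scale 5
```

View pics/g1.png

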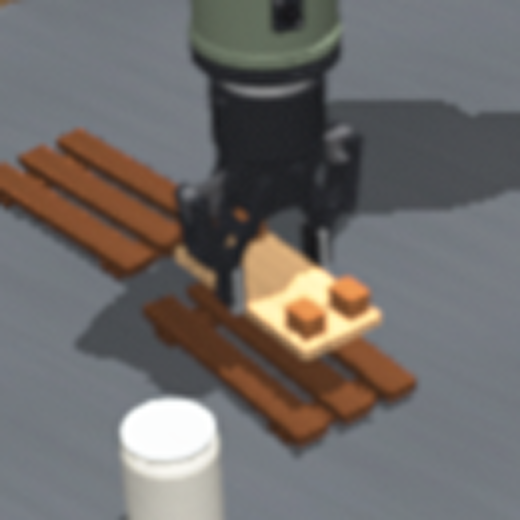

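View pics/g2.png

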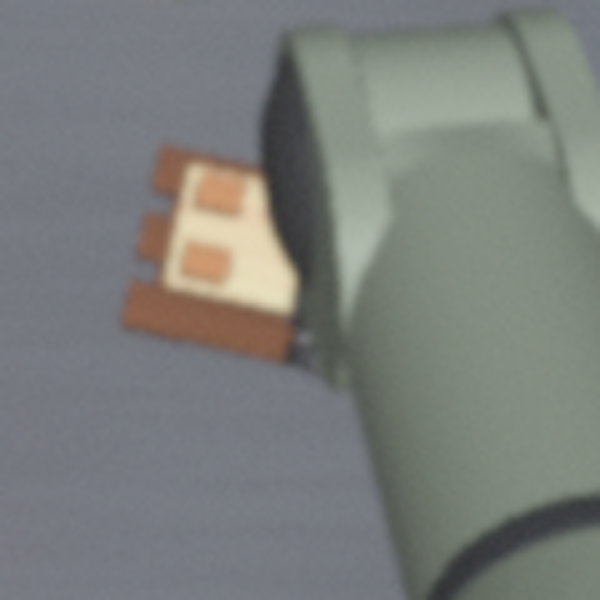

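```bash
python3 - <<'E'
from plan import *; import pickle
fs,ft=pickle.load(open("f_g.pkl","rb"))
s=bot.observe();R0=Rn.from_euler("xyz",s["tool_rot"]).as_matrix()
B=np.c_[R0[:,1],-R0[:,0],-R0[:,2]]
B=np.c_[R0[:,1],np.cross(-R0[:,2],R0[:,1]),-R0[:,2]]
uv=lambda u,v:(330+(u+.5)/5-.5,170+(v+.5)/5-.5)
us=lambda u,v:(220+(u+.5)/4-.5,100+(v+.5)/4-.5)
obs=[(ft,(32,75,9),uv(184,164)),(ft,(-32,75,9),uv(161,288)),
 (fs,(32,75,9),us(306,348)),(fs,(-32,75,9),us(381,312)),(fs,(32,75,0),us(306,358))]
def res(p):
    C=B@Rn.from_euler("z",p[3]).as_matrix()
    return np.concatenate([proj(f,s["position"]+C@((np.array(P)+p[:3])/1000))[0]-o for f,P,o in obs])
r=least_squares(res,[0,0,6,0]); print("offset mm in tool-aligned board frame",r.x.round(3)); print(res(r.x).reshape(-1,2).round(2).tolist())
E
```

```text
offset mm in tool-aligned board frame [-0.187  2.642  4.533  0.02 ]
[[0.14, 0.34], [0.09, -0.5], [0.05, -0.03], [0.12, -0.19], [0.11, 0.24]]
```

Board sits +2.6 mm along y from the TCP and its underside is 4.5 mm above it, which is consistent with the expected finger swing. Now lowering it to the pallet.

```bash
python3 -c "
from plan import *
go(*flat(PAL,0,-2.6,14))"
python3 -m creep '[{"tx":-3,"ty":-0.5,"tz":8,"rx":0,"ry":0,"rz":0.2,"hand":0.2},{"tx":-6,"ty":-0.7,"tz":18,"rx":0.1,"ry":0.1,"rz":0.3,"hand":0.2},{"tx":-6.5,"ty":-0.7,"tz":28,"rx":0.1,"ry":0.1,"rz":0.3,"hand":0.2},{"tx":-6.5,"ty":-0.7,"tz":36,"rx":0.1,"ry":0.1,"rz":0.3,"hand":0.2},{"tx":-6.5,"ty":-0.7,"tz":41,"rx":0.1,"ry":0.1,"rz":0.3,"hand":0.2},{"tx":-6.5,"ty":-0.7,"tz":43.5,"rx":0.1,"ry":0.1,"rz":0.3,"hand":0.2},{"tx":-6.5,"ty":-0.7,"tz":43.5,"rx":0.1,"ry":0.1,"rz":0.3,"hand":0.2}]'
python3 -c "
from plan import *
go(*flat(PAL,0,-2.6,14))"
```

```text
t 7.3 w 62.2 F [-0.1 -0.3 -1. ] pos [ 0.5497 -0.2857  0.0611] q [ 0.76  0.79 -0.58  1.72  0.57  0.8  -0.3 ]
  tx ty tz [-6.  -2.2 47.1] rx ry rz [0.29 0.13 0.27] dist 47.0 ang 0.4
clock: 8.0
position: [0.5475, -0.2926, 0.0172]
tool_rot: [3.138, 0.001, 1.342]
force: [-0.4, 0.4, -0.3]
grip_width: 0.062
t 8.0 w 62.0 F [-0.4  0.4 -0.3] pos [ 0.5475 -0.2926  0.0172] q [ 0.75  0.85 -0.54  1.72  0.61  0.74 -0.33]
  tx ty tz [ 1.1 -1.3  3.2] rx ry rz [ 0.19  0.04 -0.07] dist 4.0 ang 0.2
```

```bash
python3 -m creep '[{"tx":0.5,"ty":-1,"tz":1,"rx":0,"ry":0,"rz":0,"hand":0.2},{"tx":0.5,"ty":-1,"tz":2,"rx":0,"ry":0,"rz":0,"hand":0.2},{"tx":0.5,"ty":-1,"tz":3,"rx":0,"ry":0,"rz":0,"hand":0.2},{"tx":0.5,"ty":-1,"tz":3,"rx":0,"ry":0,"rz":0,"hand":0.2}]'
python3 - <<'E'
from plan import *
go(*flat(PAL,0,-2.6,14))
fs=viewer.grab_frame("scene"); crop(fs,240,140,350,230,"i1",6)
E
```

```text
clock: 8.4
position: [0.5466, -0.2921, 0.0145]
tool_rot: [3.138, 0.001, 1.341]
force: [0.2, -0.4, -1.3]
grip_width: 0.0626
t 8.4 w 62.6 F [ 0.2 -0.4 -1.3] pos [ 0.5466 -0.2921  0.0145] q [ 0.75  0.85 -0.54  1.73  0.61  0.73 -0.33]
  tx ty tz [ 0.8 -0.4  0.5] rx ry rz [ 0.21  0.05 -0.09] dist 1.0 ang 0.2
i1 scale 6
```

View pics/i1.png

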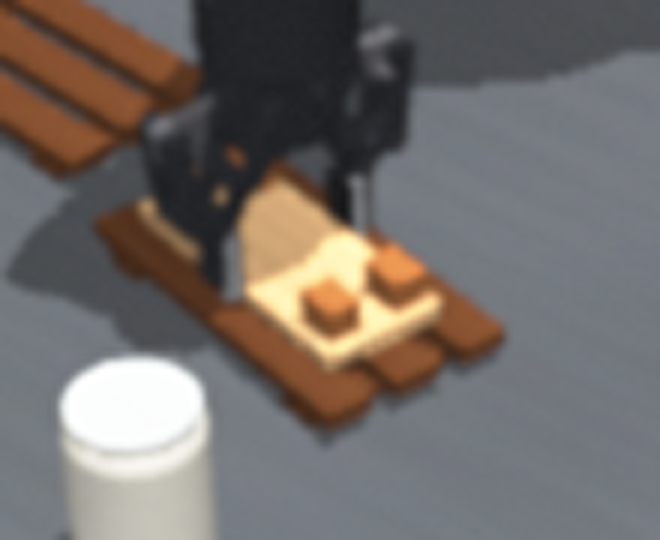

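```bash
python3 -m creep '[{"tx":0.5,"ty":0,"tz":0.7,"rx":0,"ry":0,"rz":0,"hand":0.2},{"tx":0.5,"ty":0,"tz":1.4,"rx":0,"ry":0,"rz":0,"hand":0.2},{"tx":0.5,"ty":0,"tz":1.4,"rx":0,"ry":0,"rz":0,"hand":0.2}]'
```

```text
clock: 8.75
position: [0.5468, -0.2915, 0.0134]
tool_rot: [3.138, 0.001, 1.341]
force: [-2.1, 0.5, 3.8]
grip_width: 0.0623
```

Contact at 4 N upward. Releasing.

```bash
python3 -m creep '[{"tx":0,"ty":0,"tz":0,"rx":0,"ry":0,"rz":0,"hand":-0.6},{"tx":0,"ty":0,"tz":0,"rx":0,"ry":0,"rz":0,"hand":-1},{"tx":0,"ty":0,"tz":0,"rx":0,"ry":0,"rz":0,"hand":-1},{"tx":0,"ty":0,"tz":-6,"rx":0,"ry":0,"rz":0,"hand":-1},{"tx":0,"ty":0,"tz":-25,"rx":0,"ry":0,"rz":0,"hand":-1},{"tx":0,"ty":0,"tz":-60,"rx":0,"ry":0,"rz":0,"hand":-1},{"tx":0,"ty":0,"tz":-105,"rx":0,"ry":0,"rz":0,"hand":-1},{"tx":0,"ty":0,"tz":-150,"rx":0,"ry":0,"rz":0,"hand":-1}]'
python3 - <<'E'
from plan import *
b=STACK; R,B=toolR("slope",.097); low=STACK[0]-B[:,2]*.027
print("low",low)
go(*stack(0,0,60-27)); go(*stack(0,0,110))
E
```

```text
clock: 9.55
position: [0.5461, -0.291, 0.1662]
tool_rot: [3.138, 0.001, 1.342]
force: [0.5, -0.5, 0.3]
grip_width: 0.0853
low [0.58743654 0.04880745 0.08461731]
t 9.55 w 85.3 F [ 0.5 -0.5  0.3] pos [ 0.5461 -0.291   0.1662] q [ 0.83  0.66 -0.65  1.66  0.46  0.98 -0.22]
  tx ty tz [330.7 -65.4  29.1] rx ry rz [-29.51   4.96 -18.22] dist 338.0 ang 35.0
t 9.55 w 85.3 F [ 0.5 -0.5  0.3] pos [ 0.5461 -0.291   0.1662] q [ 0.83  0.66 -0.65  1.66  0.46  0.98 -0.22]
  tx ty tz [ 318.4 -101.6  -37.7] rx ry rz [-29.51   4.96 -18.22] dist 336.0 ang 35.0
```

```bash
python3 - <<'E'
from fit import *
fs,ft=both("k"); crop(fs,330,170,450,280,"k1",5); crop(ft,215,150,315,250,"k2",6)
E
```

```text
k1 scale 5
k2 scale 6
```

View pics/k1.png

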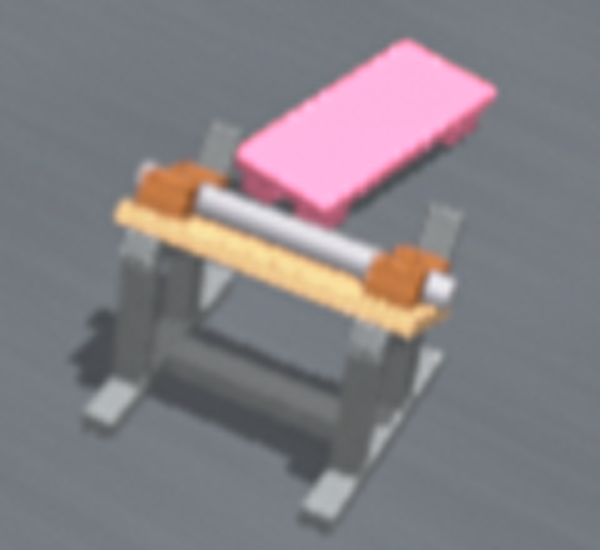

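View pics/k2.png

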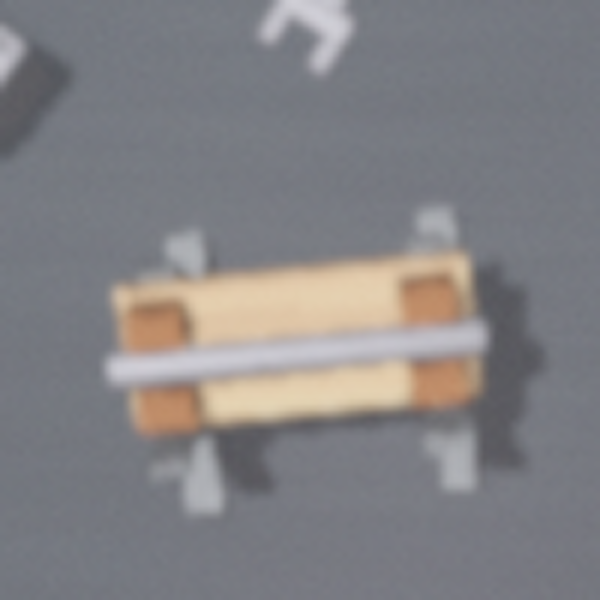

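View pics/scene_k.png

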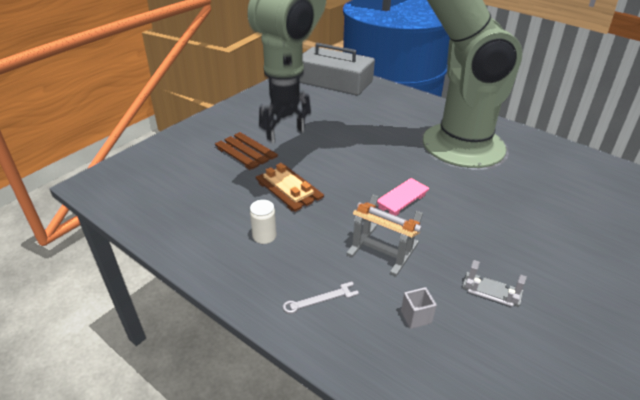

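```bash
python3 - <<'E'
from plan import *; from fit import *
fs,ft=pickle.load(open("f_k.pkl","rb"))
for f,o,k,nm in((fs,(330,170),5,"s"),(ft,(215,150),6,"t")):
    q=lambda P:((proj(f,P)-o+.5)*k-.5).round(0).tolist()
    print(nm,"bar ends",q([stack(0,80,-10)[0],stack(0,-80,-10)[0]]),"low corners",q([stack(x,y,-18)[0] for x in(32,-32) for y in(75,-75)]))
# fitted placed board on pallet
ms,mt=woodmask(fs),woodmask(ft)
go(*stack(0,0,60))
E
```

```text
s bar ends [[448.0, 298.0], [140.0, 177.0]] low corners [[413.0, 319.0], [118.0, 202.0], [451.0, 302.0], [169.0, 192.0]]
t bar ends [[111.0, 368.0], [484.0, 332.0]] low corners [[113.0, 291.0], [464.0, 257.0], [136.0, 429.0], [480.0, 396.0]]
t 9.65 w 85.4 F [ 0.5  0.5 -1.2] pos [ 0.5488 -0.292   0.1706] q [ 0.83  0.65 -0.66  1.65  0.46  0.98 -0.22]
  tx ty tz [326.7 -81.2   8.7] rx ry rz [-29.06   5.17 -18.19] dist 337.0 ang 34.7
```

Bar and board_low match the prediction to about 1 px in top (ends at (109,370) and (486,335)). Moving over the bar with the hand half open.

```bash
python3 -m creep '[{"tx":30,"ty":-7,"tz":0,"rx":-3,"ry":0.5,"rz":-2,"hand":0},{"tx":75,"ty":-18,"tz":0,"rx":-8,"ry":1.3,"rz":-4,"hand":0},{"tx":120,"ty":-30,"tz":1,"rx":-14,"ry":2.5,"rz":-8,"hand":0},{"tx":165,"ty":-41,"tz":2,"rx":-20,"ry":3.5,"rz":-12,"hand":0},{"tx":210,"ty":-52,"tz":3,"rx":-26,"ry":4.6,"rz":-16,"hand":0},{"tx":255,"ty":-63,"tz":5,"rx":-29,"ry":5.2,"rz":-18.2,"hand":0},{"tx":300,"ty":-75,"tz":8,"rx":-29,"ry":5.2,"rz":-18.2,"hand":0},{"tx":327,"ty":-81,"tz":8.7,"rx":-29,"ry":5.2,"rz":-18.2,"hand":0}]'
python3 - <<'E'
from plan import *
go(*stack(0,0,60));go(*stack(0,0,-15.5))
E
```

```text
clock: 10.45
position: [0.5467, -0.046, 0.1583]
tool_rot: [2.644, 0.009, 1.644]
force: [0.2, 0.1, 0.4]
grip_width: 0.043
t 10.45 w 43.0 F [0.2 0.1 0.4] pos [ 0.5467 -0.046   0.1583] q [ 0.46  0.4  -0.57  2.26  1.42  0.2  -1.31]
  tx ty tz [90.5  4.8 -0.2] rx ry rz [-1.47  1.1  -0.93] dist 91.0 ang 2.1
t 10.45 w 43.0 F [0.2 0.1 0.4] pos [ 0.5467 -0.046   0.1583] q [ 0.46  0.4  -0.57  2.26  1.42  0.2  -1.31]
  tx ty tz [91.9  6.7 75.3] rx ry rz [-1.47  1.1  -0.93] dist 119.0 ang 2.1
```

```bash
python3 -m creep '[{"tx":35,"ty":2,"tz":0,"rx":-1,"ry":0.6,"rz":-0.5,"hand":0},{"tx":70,"ty":4,"tz":0,"rx":-1.5,"ry":1.1,"rz":-0.9,"hand":0},{"tx":91,"ty":5,"tz":0,"rx":-1.5,"ry":1.1,"rz":-0.9,"hand":0},{"tx":91,"ty":5,"tz":10,"rx":-1.5,"ry":1.1,"rz":-0.9,"hand":0},{"tx":92,"ty":6,"tz":25,"rx":-1.5,"ry":1.1,"rz":-0.9,"hand":0},{"tx":92,"ty":6.5,"tz":40,"rx":-1.5,"ry":1.1,"rz":-0.9,"hand":0},{"tx":92,"ty":6.5,"tz":52,"rx":-1.5,"ry":1.1,"rz":-0.9,"hand":0},{"tx":92,"ty":6.5,"tz":56,"rx":-1.5,"ry":1.1,"rz":-0.9,"hand":0}]'
python3 - <<'E'
from plan import *
go(*stack(0,0,-15.5))
E
```

```text
clock: 11.25
position: [0.5725, 0.0475, 0.1104]
tool_rot: [2.619, -0.002, 1.667]
force: [-0.1, -0.6, 0.0]
grip_width: 0.0427
t 11.25 w 42.7 F [-0.1 -0.6  0. ] pos [0.5725 0.0475 0.1104] q [ 0.32  0.57 -0.69  2.24  1.86  0.41 -1.86]
  tx ty tz [-0.1  0.1 18.3] rx ry rz [-0.07 -0.04 -0.1 ] dist 18.0 ang 0.1
```

```bash
python3 -m creep '[{"tx":2,"ty":0,"tz":7,"rx":0,"ry":0,"rz":0,"hand":0},{"tx":2,"ty":0,"tz":13,"rx":0,"ry":0,"rz":0,"hand":0},{"tx":2,"ty":0,"tz":18,"rx":0,"ry":0,"rz":0,"hand":0},{"tx":2,"ty":0,"tz":18,"rx":0,"ry":0,"rz":0,"hand":0},{"tx":2,"ty":0,"tz":18,"rx":0,"ry":0,"rz":0,"hand":0.5},{"tx":2,"ty":0,"tz":18,"rx":0,"ry":0,"rz":0,"hand":0.8},{"tx":2,"ty":0,"tz":18,"rx":0,"ry":0,"rz":0,"hand":0.9},{"tx":2,"ty":0,"tz":18,"rx":0,"ry":0,"rz":0,"hand":0.9}]' 60
python3 - <<'E'
from plan import *
go(*stack(0,0,-15.5))
E
```

```text
clock: 12.05
position: [0.5805, 0.0506, 0.095]
tool_rot: [2.62, -0.002, 1.668]
force: [-5.3, -0.3, 4.9]
grip_width: 0.0133
t 12.05 w 13.3 F [-5.3 -0.3  4.9] pos [0.5805 0.0506 0.095 ] q [ 0.32  0.62 -0.7   2.23  1.91  0.45 -1.9 ]
  tx ty tz [-2.4  0.6  0.9] rx ry rz [-0.11 -0.08 -0.07] dist 3.0 ang 0.2
```

```bash
python3 -m creep '[{"tx":0,"ty":0,"tz":0,"rx":0,"ry":0,"rz":0,"hand":0.9},{"tx":0,"ty":0,"tz":-3,"rx":0,"ry":0,"rz":0,"hand":0.9},{"tx":0,"ty":0,"tz":-10,"rx":0,"ry":0,"rz":0,"hand":0.9},{"tx":0,"ty":0,"tz":-22,"rx":0,"ry":0,"rz":0,"hand":0.9},{"tx":0,"ty":0,"tz":-36,"rx":0,"ry":0,"rz":0,"hand":0.9},{"tx":0,"ty":0,"tz":-50,"rx":0,"ry":0,"rz":0,"hand":0.9},{"tx":0,"ty":0,"tz":-60,"rx":0,"ry":0,"rz":0,"hand":0.9}]'
python3 - <<'E'
from plan import *
fs,ft=both("n"); crop(fs,330,130,450,260,"n1",5); crop(ft,215,150,315,270,"n2",5)
go(*flat(CLIP,0,0,140))
E
```

```text
clock: 12.75
position: [0.5504, 0.0476, 0.1479]
tool_rot: [2.619, -0.002, 1.667]
force: [-0.3, -0.3, -1.8]
grip_width: 0.0134
n1 scale 5
n2 scale 5
t 12.85 w 13.1 F [-0.3 -1.5 -2.6] pos [0.5507 0.0476 0.1482] q [ 0.3   0.45 -0.66  2.28  1.69  0.34 -1.74]
  tx ty tz [270.1  25.3  24.5] rx ry rz [29.95  1.79 -6.98] dist 272.0 ang 30.8
```

View pics/n1.png

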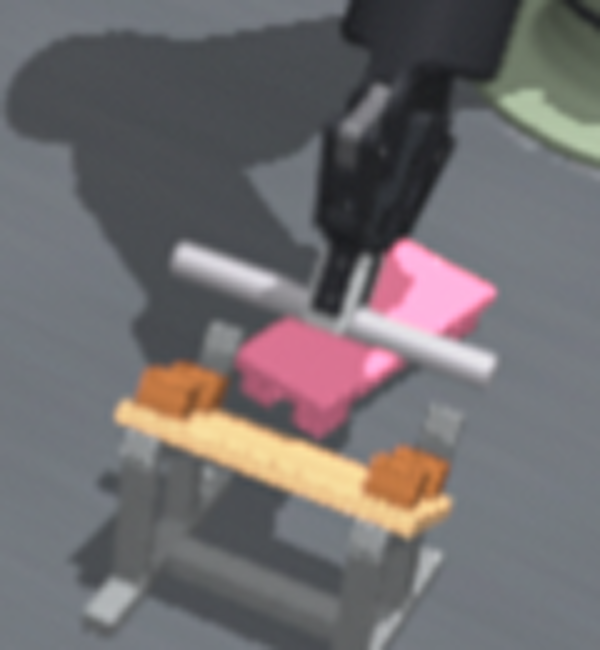

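View pics/n2.png

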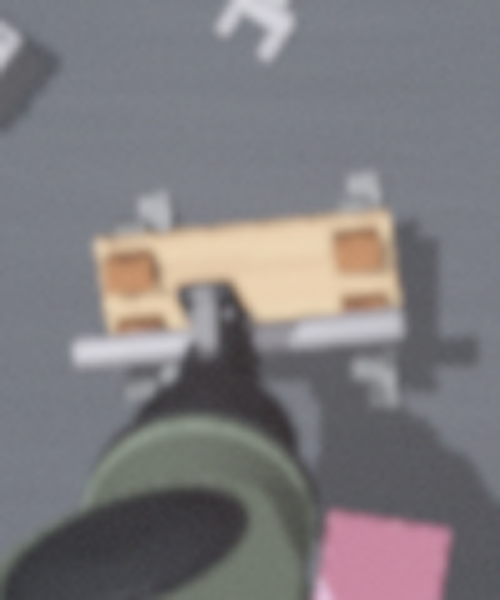

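Bar is held at its middle, with ends at (175,252) and (490,365) in the scene crop and the finger at (335,310). Carrying it to the clip.

```bash
python3 -m creep '[{"tx":20,"ty":2,"tz":-8,"rx":2,"ry":0.1,"rz":-0.5,"hand":0.9},{"tx":52,"ty":5,"tz":-8,"rx":6,"ry":0.4,"rz":-1.4,"hand":0.9},{"tx":90,"ty":8,"tz":-2,"rx":11,"ry":0.7,"rz":-2.5,"hand":0.9},{"tx":128,"ty":12,"tz":4,"rx":16,"ry":1,"rz":-3.6,"hand":0.9},{"tx":166,"ty":16,"tz":10,"rx":21,"ry":1.3,"rz":-4.8,"hand":0.9},{"tx":204,"ty":19,"tz":16,"rx":26,"ry":1.6,"rz":-6,"hand":0.9},{"tx":240,"ty":22,"tz":21,"rx":30,"ry":1.8,"rz":-7,"hand":0.9},{"tx":262,"ty":24.5,"tz":24,"rx":30,"ry":1.8,"rz":-7,"hand":0.9}]'
python3 - <<'E'
from plan import *
go(*flat(CLIP,0,0,140))
E
```

```text
clock: 13.65
position: [0.5583, 0.3157, 0.1372]
tool_rot: [-3.135, -0.004, 1.794]
force: [-1.1, -1.0, -3.0]
grip_width: 0.0133
t 13.65 w 13.3 F [-1.1 -1.  -3. ] pos [0.5583 0.3157 0.1372] q [-0.1   0.78 -0.81  1.6   0.62  1.04 -0.87]
  tx ty tz [ 3.8  1.1 -2.8] rx ry rz [-0.4  -0.2   0.12] dist 5.0 ang 0.5
```

```bash
python3 -m creep '[{"tx":2,"ty":1,"tz":5,"rx":-0.4,"ry":-0.2,"rz":0.1,"hand":0.9},{"tx":4,"ty":1,"tz":20,"rx":-0.4,"ry":-0.2,"rz":0.1,"hand":0.9},{"tx":4,"ty":1,"tz":35,"rx":-0.4,"ry":-0.2,"rz":0.1,"hand":0.9},{"tx":4,"ty":1,"tz":46,"rx":-0.4,"ry":-0.2,"rz":0.1,"hand":0.9},{"tx":4,"ty":1,"tz":50,"rx":-0.4,"ry":-0.2,"rz":0.1,"hand":0.9},{"tx":4,"ty":1,"tz":50,"rx":-0.4,"ry":-0.2,"rz":0.1,"hand":0.9}]'
python3 - <<'E'
from plan import *
fs,ft=both("o"); crop(fs,430,210,550,320,"o1",6); crop(ft,120,160,220,260,"o2",6)
go(*flat(CLIP,0,0,90))
E
```

```text
clock: 14.25
position: [0.5586, 0.315, 0.088]
tool_rot: [3.138, 0.003, 1.79]
force: [0.3, -0.4, -2.0]
grip_width: 0.0134
o1 scale 6
o2 scale 6
t 14.35 w 13.6 F [ 0.4  0.2 -1.7] pos [0.5589 0.3156 0.089 ] q [-0.13  0.83 -0.76  1.64  0.68  0.96 -0.92]
  tx ty tz [ 4.1  0.6 -1. ] rx ry rz [ 0.27  0.12 -0.11] dist 4.0 ang 0.3
```

View pics/o1.png

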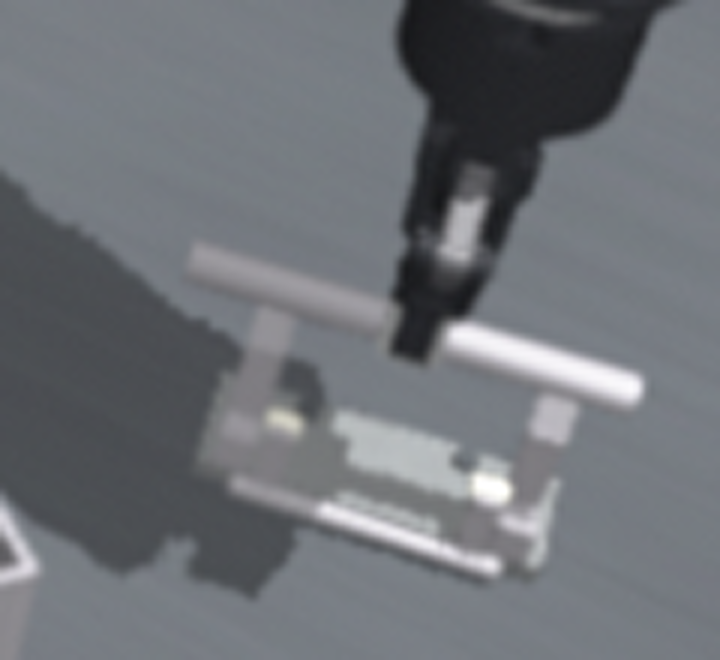

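View pics/o2.png

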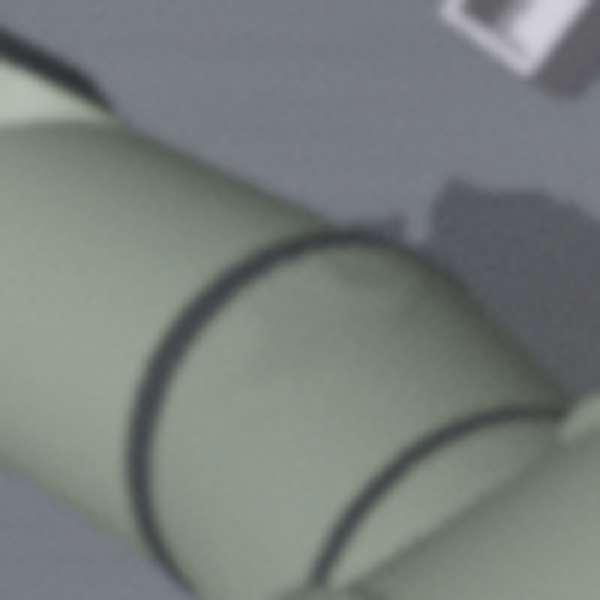

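```bash
python3 - <<'E'
from plan import *; import pickle
fs,ft=pickle.load(open("f_o.pkl","rb"))
s=bot.observe();R0=Rn.from_euler("xyz",s["tool_rot"]).as_matrix()
hi=cv2.resize(fs["pixels"][210:320,430:550],None,fx=6,fy=6)
pos=s["position"]+R0@np.array([0,0,-.0055])
print("tool yaw err to clip deg", np.degrees(s["tool_rot"][2]-np.pi/2)-np.degrees(CLIP[1]))
print("pred ends crop",((proj(fs,[pos-R0[:,0]*.08,pos+R0[:,0]*.08])-[430,210]+.5)*6).round(0).tolist())
# bar axis-ends from bright mask: fit
obs=np.array([[193,262],[640,389]])/6.+[430,210]-.5
def res(p):
    c=s["position"]+R0@(np.array([p[0],0,p[1]])/1000); d=Rn.from_euler("z",p[2]).apply(R0[:,0])*.08
    return (proj(fs,[c-d,c+d])-obs).ravel()
r=least_squares(res,[0,-5,0]); print("tool-x off, z off, yaw",r.x.round(3),res(r.x).round(2))
E
```

```text
tool yaw err to clip deg -0.10554063790498525
pred ends crop [[196.0, 259.0], [643.0, 396.0]]
tool-x off, z off, yaw [-1.116 -6.011  0.032] [-0.15 -0.02  0.14  0.04]
```

```bash
python3 -m creep '[{"tx":3,"ty":1.5,"tz":6,"rx":0.2,"ry":0.1,"rz":0,"hand":0.9},{"tx":5,"ty":2,"tz":14,"rx":0.2,"ry":0.1,"rz":0,"hand":0.9},{"tx":5,"ty":2,"tz":22,"rx":0.2,"ry":0.1,"rz":0,"hand":0.9},{"tx":5,"ty":2,"tz":28,"rx":0.2,"ry":0.1,"rz":0,"hand":0.9},{"tx":5,"ty":2,"tz":32,"rx":0.2,"ry":0.1,"rz":0,"hand":0.9},{"tx":5,"ty":2,"tz":32,"rx":0.2,"ry":0.1,"rz":0,"hand":0.9}]'
python3 - <<'E'
from plan import *
fs=viewer.grab_frame("scene"); crop(fs,430,210,550,320,"p1",6)
go(*flat(CLIP,1.5,1,41))
E
```

```text
clock: 14.95
position: [0.5594, 0.3208, 0.0559]
tool_rot: [-3.141, 0.001, 1.79]
force: [-0.2, -1.0, -1.9]
grip_width: 0.0134
p1 scale 6
t 15.0 w 13.8 F [ 0.1  0.4 -1.8] pos [0.5595 0.321  0.0564] q [-0.15  0.88 -0.74  1.64  0.71  0.92 -0.94]
  tx ty tz [-0.1  0.3 15.4] rx ry rz [ 0.02  0.03 -0.08] dist 15.0 ang 0.1
```

View pics/p1.png

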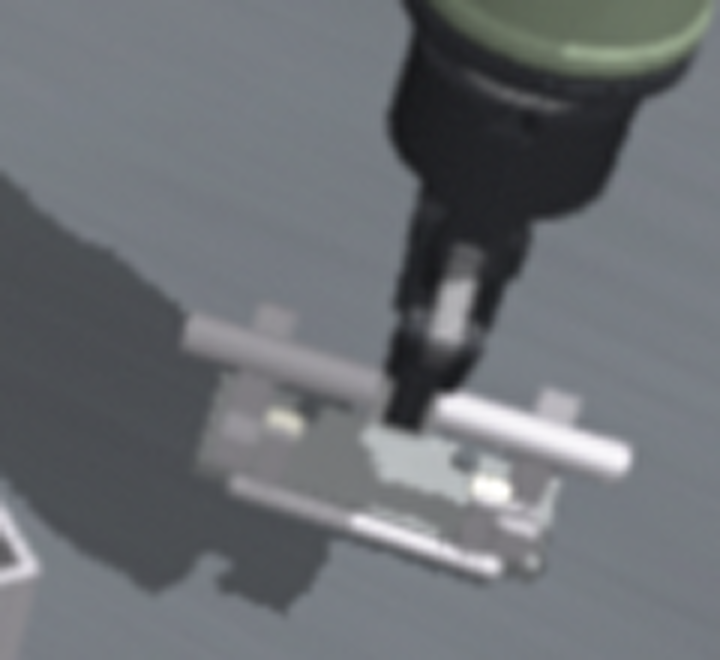

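The bar is now between the lips, which show behind it at (275,318) and (558,405). Lowering to the noses.

```bash
python3 -m creep '[{"tx":0,"ty":0.3,"tz":4,"rx":0,"ry":0,"rz":0,"hand":0.9},{"tx":0,"ty":0.3,"tz":8,"rx":0,"ry":0,"rz":0,"hand":0.9},{"tx":0,"ty":0.3,"tz":11,"rx":0,"ry":0,"rz":0,"hand":0.9},{"tx":0,"ty":0.3,"tz":13,"rx":0,"ry":0,"rz":0,"hand":0.9},{"tx":0,"ty":0.3,"tz":13,"rx":0,"ry":0,"rz":0,"hand":0.9}]'; python3 -m creep '[{"tx":0,"ty":0,"tz":1,"rx":0,"ry":0,"rz":0,"hand":0.9},{"tx":0,"ty":0,"tz":2,"rx":0,"ry":0,"rz":0,"hand":0.9},{"tx":0,"ty":0,"tz":2,"rx":0,"ry":0,"rz":0,"hand":0.9}]'
```

```text
clock: 15.5
position: [0.5598, 0.321, 0.0433]
tool_rot: [3.141, 0.001, 1.79]
force: [-0.9, 0.3, -2.1]
grip_width: 0.0134
clock: 15.8
position: [0.5599, 0.3211, 0.0417]
tool_rot: [3.141, 0.001, 1.79]
force: [0.3, -0.8, 0.1]
grip_width: 0.0134
```

```bash
python3 -m creep '[{"tx":0,"ty":0,"tz":0.7,"rx":0,"ry":0,"rz":0,"hand":0.9},{"tx":0,"ty":0,"tz":1,"rx":0,"ry":0,"rz":0,"hand":0.9}]'; python3 - <<'E'
from plan import *
go(*flat(CLIP,1.5,1,41))
fs=viewer.grab_frame("scene"); crop(fs,430,210,550,320,"q1",6)
E
```

```text
clock: 16.0
position: [0.56, 0.3212, 0.0414]
tool_rot: [3.14, 0.001, 1.79]
force: [-5.0, -3.4, 14.3]
grip_width: 0.0136
t 16.0 w 13.6 F [-5.  -3.4 14.3] pos [0.56   0.3212 0.0414] q [-0.16  0.9  -0.73  1.64  0.73  0.9  -0.95]
  tx ty tz [-0.2 -0.2  0.4] rx ry rz [ 0.07  0.03 -0.09] dist 0.0 ang 0.1
q1 scale 6
```

View pics/q1.png

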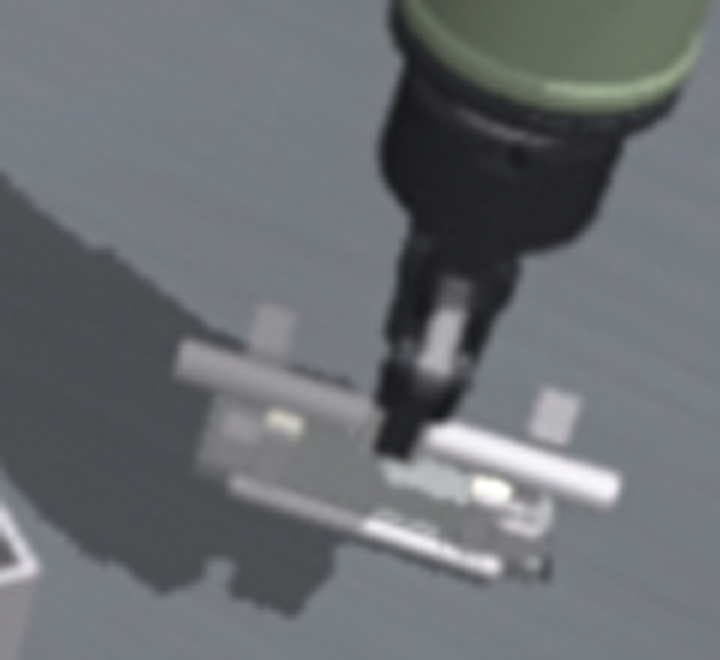

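Contact on the noses: 14 N upward with a push to −x, as expected. Releasing so that the bar lies in the mouth.

```bash
python3 -m creep '[{"tx":0,"ty":0,"tz":-0.7,"rx":0,"ry":0,"rz":0,"hand":0.9},{"tx":0,"ty":0,"tz":-0.7,"rx":0,"ry":0,"rz":0,"hand":0.4},{"tx":0,"ty":0,"tz":-0.7,"rx":0,"ry":0,"rz":0,"hand":0.3},{"tx":0,"ty":0,"tz":-0.7,"rx":0,"ry":0,"rz":0,"hand":0.3},{"tx":0,"ty":0,"tz":-8,"rx":0,"ry":0,"rz":0,"hand":0.3},{"tx":0,"ty":0,"tz":-20,"rx":0,"ry":0,"rz":0,"hand":0.3},{"tx":0,"ty":0,"tz":-40,"rx":0,"ry":0,"rz":0,"hand":0.3},{"tx":0,"ty":0,"tz":-60,"rx":0,"ry":0,"rz":0,"hand":0.3}]'; python3 - <<'E'
from plan import *
fs,ft=both("r"); crop(fs,430,210,550,320,"r1",6)
E
```

```text
clock: 16.85
position: [0.56, 0.3213, 0.1028]
tool_rot: [3.14, 0.0, 1.79]
force: [0.2, 0.6, 0.6]
grip_width: 0.0297
r1 scale 6
```

View pics/r1.png

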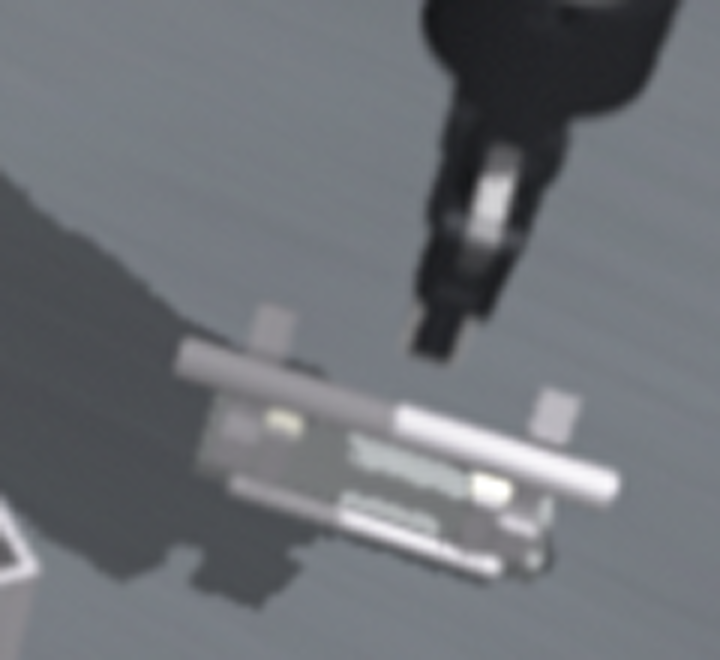

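```bash
python3 - <<'E'
from plan import *; import pickle
fs,ft=pickle.load(open("f_r.pkl","rb"))
obs=np.array([[180,357],[617,486]])/6.+[430,210]-.5
for px in(0,-1.2):
  def res(p):
    return (proj(fs,[flat(CLIP,p[1],p[0]-80,44)[0],flat(CLIP,p[1]+p[2],p[0]+80,44)[0]])-obs+[0,px]).ravel()
  r=least_squares(res,[0,0,0]); print("y off, x(-80), x diff mm",r.x.round(1),res(r.x).round(2))
go(*flat(CLIP,-1,0,57))
E
```

```text
y off, x(-80), x diff mm [ 0.5 -1.9 -3.4] [ 0.29  0.09 -0.29 -0.04]
y off, x(-80), x diff mm [ 1.1  1.8 -3.6] [ 0.19  0.06 -0.19 -0.03]
t 16.95 w 29.9 F [-0.2 -0.1 -0.2] pos [0.5611 0.3222 0.1049] q [-0.13  0.82 -0.78  1.61  0.66  0.99 -0.91]
  tx ty tz [-1.9 -4.3 47.9] rx ry rz [ 0.3  -0.06 -0.1 ] dist 48.0 ang 0.3
```

```bash
python3 -m creep '[{"tx":0,"ty":-2,"tz":0,"rx":0,"ry":0,"rz":0,"hand":1},{"tx":-1.5,"ty":-4,"tz":6,"rx":0.2,"ry":0,"rz":0,"hand":1},{"tx":-1.5,"ty":-4,"tz":16,"rx":0.2,"ry":0,"rz":0,"hand":1},{"tx":-1.5,"ty":-4,"tz":27,"rx":0.2,"ry":0,"rz":0,"hand":1},{"tx":-1.5,"ty":-4,"tz":37,"rx":0.2,"ry":0,"rz":0,"hand":1},{"tx":-1.5,"ty":-4,"tz":44,"rx":0.2,"ry":0,"rz":0,"hand":1},{"tx":-1.5,"ty":-4,"tz":47,"rx":0.2,"ry":0,"rz":0,"hand":1},{"tx":-1.5,"ty":-4,"tz":47,"rx":0.2,"ry":0,"rz":0,"hand":1}]' 40;  python3 - <<'E'
from plan import *
go(*flat(CLIP,-.5,.5,32))
fs=viewer.grab_frame("scene"); crop(fs,430,210,550,320,"s1",6)
E
```

```text
clock: 17.75
position: [0.5562, 0.3188, 0.0531]
tool_rot: [-3.138, 0.001, 1.79]
force: [0.6, 0.6, -0.0]
grip_width: -0.0
t 17.75 w -0.0 F [ 0.6  0.6 -0. ] pos [0.5562 0.3188 0.0531] q [-0.15  0.88 -0.74  1.64  0.71  0.91 -0.94]
  tx ty tz [ 0.9  2.2 21.1] rx ry rz [-0.19  0.03 -0.08] dist 21.0 ang 0.2
s1 scale 6
```

View pics/s1.png

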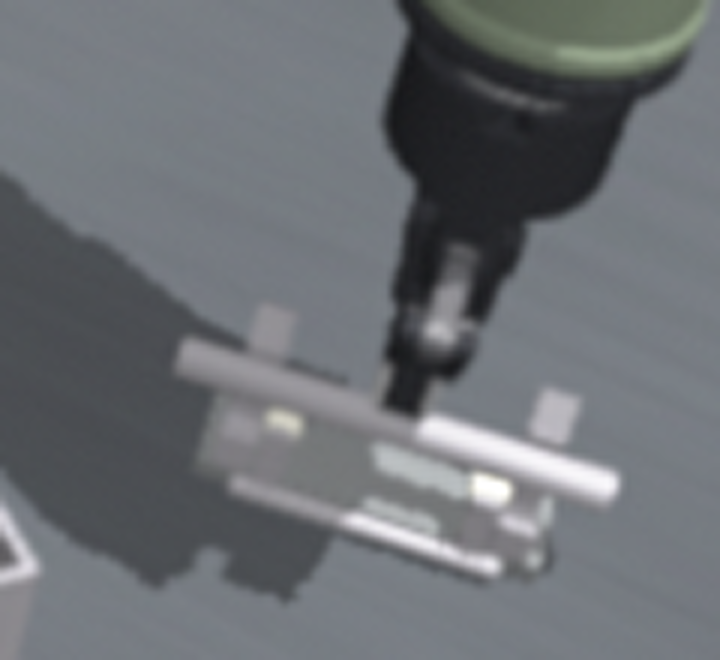

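```bash
python3 -m creep '[{"tx":0.5,"ty":2,"tz":0,"rx":0,"ry":0,"rz":0,"hand":1},{"tx":0.5,"ty":2,"tz":1,"rx":0,"ry":0,"rz":0,"hand":1},{"tx":0.5,"ty":2,"tz":1.5,"rx":0,"ry":0,"rz":0,"hand":1}]';python3 -m creep '[{"tx":0,"ty":0,"tz":0.6,"rx":0,"ry":0,"rz":0,"hand":1},{"tx":0,"ty":0,"tz":1.2,"rx":0,"ry":0,"rz":0,"hand":1}]'
```

```text
clock: 18.1
position: [0.5584, 0.3197, 0.0523]
tool_rot: [-3.139, 0.0, 1.79]
force: [0.5, -0.0, 0.2]
grip_width: -0.0002
clock: 18.3
position: [0.5583, 0.3198, 0.0513]
tool_rot: [-3.139, 0.0, 1.79]
force: [-1.5, -2.1, 10.7]
grip_width: 0.0001
```

```bash
python3 -m creep '[{"tx":0,"ty":0,"tz":0.7,"rx":0,"ry":0,"rz":0,"hand":1},{"tx":0,"ty":0,"tz":1.4,"rx":0,"ry":0,"rz":0,"hand":1}]';python3 -m creep '[{"tx":0,"ty":0,"tz":0.7,"rx":0,"ry":0,"rz":0,"hand":1},{"tx":0,"ty":0,"tz":1.4,"rx":0,"ry":0,"rz":0,"hand":1}]'
```

```text
clock: 18.5
position: [0.5585, 0.3199, 0.0502]
tool_rot: [-3.14, 0.0, 1.79]
force: [-1.5, -1.5, 8.8]
grip_width: -0.0001
clock: 18.7
position: [0.5587, 0.32, 0.0488]
tool_rot: [-3.14, 0.0, 1.79]
force: [1.4, -0.6, 7.7]
grip_width: -0.0
```

Force is 8–11 N while the jaw opens, within the expected range. Continuing.

```bash
python3 -m creep '[{"tx":0,"ty":0,"tz":1,"rx":0,"ry":0,"rz":0,"hand":1},{"tx":0,"ty":0,"tz":2,"rx":0,"ry":0,"rz":0,"hand":1},{"tx":0,"ty":0,"tz":3,"rx":0,"ry":0,"rz":0,"hand":1}]';python3 -m creep '[{"tx":0,"ty":0,"tz":1,"rx":0,"ry":0,"rz":0,"hand":1},{"tx":0,"ty":0,"tz":2,"rx":0,"ry":0,"rz":0,"hand":1},{"tx":0,"ty":0,"tz":3,"rx":0,"ry":0,"rz":0,"hand":1}]'
```

```text
clock: 19.0
position: [0.5589, 0.3201, 0.0458]
tool_rot: [-3.141, -0.0, 1.79]
force: [1.6, 0.1, 6.4]
grip_width: -0.0003
clock: 19.3
position: [0.5587, 0.3199, 0.0425]
tool_rot: [-3.14, 0.0, 1.79]
force: [1.6, 0.2, 3.3]
grip_width: 0.0004
```

```bash
python3 -m creep '[{"tx":0,"ty":0,"tz":1,"rx":0,"ry":0,"rz":0,"hand":1},{"tx":0,"ty":0,"tz":2,"rx":0,"ry":0,"rz":0,"hand":1}]'
```

```text
clock: 19.5
position: [0.5578, 0.3195, 0.0397]
tool_rot: [-3.138, 0.001, 1.79]
force: [0.5, 0.1, -0.2]
grip_width: 0.0001
```

The force vanished, so the bar has snapped past. Following down gently to confirm that it is home.

```bash
python3 -m creep '[{"tx":0,"ty":0,"tz":1,"rx":0,"ry":0,"rz":0,"hand":1},{"tx":0,"ty":0,"tz":2,"rx":0,"ry":0,"rz":0,"hand":1},{"tx":0,"ty":0,"tz":3,"rx":0,"ry":0,"rz":0,"hand":1},{"tx":0,"ty":0,"tz":4,"rx":0,"ry":0,"rz":0,"hand":1},{"tx":0,"ty":0,"tz":4,"rx":0,"ry":0,"rz":0,"hand":1}]'; python3 - <<'E'
from plan import *
go(*flat(CLIP,-.5,.5,32))
fs=viewer.grab_frame("scene"); crop(fs,430,210,550,320,"u1",6)
E
```

```text
clock: 20.0
position: [0.5581, 0.3197, 0.036]
tool_rot: [-3.139, 0.001, 1.79]
force: [-0.5, -0.6, 0.9]
grip_width: 0.0001
t 20.0 w 0.1 F [-0.5 -0.6  0.9] pos [0.5581 0.3197 0.036 ] q [-0.16  0.9  -0.72  1.64  0.73  0.89 -0.96]
  tx ty tz [ 0.4 -0.   4. ] rx ry rz [-0.16  0.03 -0.09] dist 4.0 ang 0.2
u1 scale 6
```

View pics/u1.png

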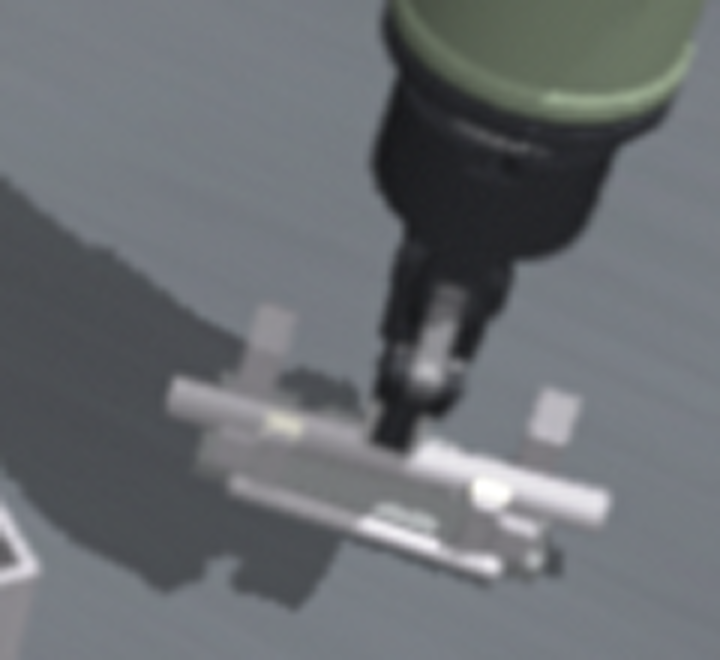

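```bash
python3 -m creep '[{"tx":0,"ty":0,"tz":1,"rx":0,"ry":0,"rz":0,"hand":1},{"tx":0,"ty":0,"tz":2,"rx":0,"ry":0,"rz":0,"hand":1},{"tx":0,"ty":0,"tz":2.5,"rx":0,"ry":0,"rz":0,"hand":1},{"tx":0,"ty":0,"tz":2.5,"rx":0,"ry":0,"rz":0,"hand":1}]'
```

```text
clock: 20.45
position: [0.5581, 0.3196, 0.0334]
tool_rot: [-3.139, 0.001, 1.79]
force: [0.4, -0.0, -0.6]
grip_width: -0.0002
```

```bash
python3 -m creep '[{"tx":0,"ty":0,"tz":0.4,"rx":0,"ry":0,"rz":0,"hand":1},{"tx":0,"ty":0,"tz":0.8,"rx":0,"ry":0,"rz":0,"hand":1}]'
```

```text
clock: 20.65
position: [0.5581, 0.3196, 0.0328]
tool_rot: [-3.139, 0.001, 1.79]
force: [-0.2, -0.9, 0.4]
grip_width: 0.0001
```

```bash
python3 -m creep '[{"tx":0,"ty":0,"tz":0.4,"rx":0,"ry":0,"rz":0,"hand":1},{"tx":0,"ty":0,"tz":0.7,"rx":0,"ry":0,"rz":0,"hand":1}]'
```

```text
clock: 20.85
position: [0.5581, 0.3196, 0.0321]
tool_rot: [-3.139, 0.001, 1.79]
force: [0.5, -0.2, 0.9]
grip_width: -0.0005
```

```bash
python3 -m creep '[{"tx":0,"ty":0,"tz":0.3,"rx":0,"ry":0,"rz":0,"hand":1},{"tx":0,"ty":0,"tz":0.5,"rx":0,"ry":0,"rz":0,"hand":1}]'
```

```text
clock: 21.05
position: [0.5584, 0.3197, 0.0319]
tool_rot: [-3.139, 0.0, 1.79]
force: [0.7, -0.7, 6.9]
grip_width: -0.0
```

Force rises at tip z = 31.9 mm, so the bar centre is at 24 mm and it is home at 7 N. Retreating and checking.

```bash
python3 -m creep '[{"tx":0,"ty":0,"tz":-5,"rx":0,"ry":0,"rz":0,"hand":1},{"tx":0,"ty":0,"tz":-25,"rx":0,"ry":0,"rz":0,"hand":0},{"tx":0,"ty":0,"tz":-60,"rx":0,"ry":0,"rz":0,"hand":-1},{"tx":0,"ty":0,"tz":-105,"rx":0,"ry":0,"rz":0,"hand":-1},{"tx":0,"ty":0,"tz":-150,"rx":0,"ry":0,"rz":0,"hand":-1},{"tx":0,"ty":0,"tz":-150,"rx":0,"ry":0,"rz":0,"hand":-1}]';python3 - <<'E'
from plan import *
fs,ft=both("v"); crop(fs,430,210,550,320,"v1",6)
go(*stack(0,2,60))
E
```

```text
clock: 21.65
position: [0.56, 0.3218, 0.1892]
tool_rot: [3.136, -0.003, 1.79]
force: [0.8, 1.5, 0.2]
grip_width: 0.0726
v1 scale 6
t 21.75 w 84.9 F [-0.6 -0.3 -0.8] pos [0.5589 0.32   0.184 ] q [-0.1   0.73 -0.83  1.56  0.58  1.11 -0.85]
  tx ty tz [-263.6  -74.1   24. ] rx ry rz [-29.97  -1.83   6.86] dist 275.0 ang 30.8
```

View pics/v1.png

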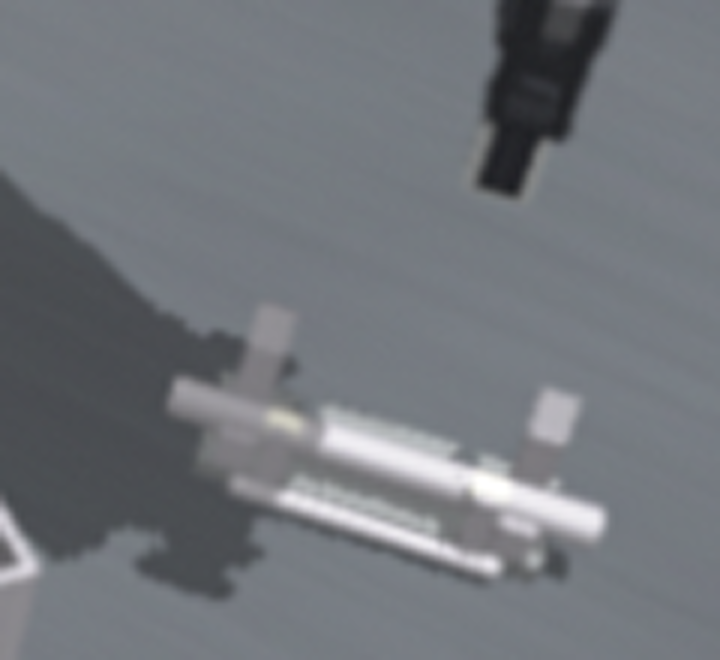

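The bar lies low between the forks with the noses over it at (285,420) and (490,487). Now for board_low.

```bash
python3 -m creep '[{"tx":-25,"ty":-7,"tz":0,"rx":-2,"ry":-0.1,"rz":0.5,"hand":-1},{"tx":-65,"ty":-18,"tz":2,"rx":-7,"ry":-0.4,"rz":1.5,"hand":-1},{"tx":-105,"ty":-29,"tz":5,"rx":-13,"ry":-0.8,"rz":3,"hand":-1},{"tx":-145,"ty":-41,"tz":8,"rx":-19,"ry":-1.2,"rz":4.4,"hand":-1},{"tx":-185,"ty":-52,"tz":12,"rx":-25,"ry":-1.5,"rz":5.8,"hand":-1},{"tx":-225,"ty":-63,"tz":17,"rx":-30,"ry":-1.8,"rz":6.9,"hand":-1},{"tx":-255,"ty":-72,"tz":22,"rx":-30,"ry":-1.8,"rz":6.9,"hand":-1},{"tx":-264,"ty":-74,"tz":24,"rx":-30,"ry":-1.8,"rz":6.9,"hand":-1}]'
python3 - <<'E'
from plan import *
go(*stack(0,2,60)); go(*stack(0,2,-37))
E
```

```text
clock: 22.55
position: [0.5427, 0.0456, 0.1578]
tool_rot: [2.62, 0.0, 1.669]
force: [0.3, 0.2, 1.3]
grip_width: 0.0858
t 22.55 w 85.8 F [0.3 0.2 1.3] pos [0.5427 0.0456 0.1578] q [ 0.15  0.38 -0.46  2.29  1.68  0.24 -1.76]
  tx ty tz [ 0.9  2.2 -1.2] rx ry rz [-0.12 -0.02  0.06] dist 3.0 ang 0.1
t 22.55 w 85.8 F [0.3 0.2 1.3] pos [0.5427 0.0456 0.1578] q [ 0.15  0.38 -0.46  2.29  1.68  0.24 -1.76]
  tx ty tz [ 0.9  2.4 95.8] rx ry rz [-0.12 -0.02  0.06] dist 96.0 ang 0.1
```

```bash
python3 -m creep '[{"tx":1,"ty":2,"tz":10,"rx":0,"ry":0,"rz":0,"hand":-1},{"tx":1,"ty":2.4,"tz":27,"rx":0,"ry":0,"rz":0,"hand":-1},{"tx":1,"ty":2.4,"tz":45,"rx":0,"ry":0,"rz":0,"hand":-1},{"tx":1,"ty":2.4,"tz":62,"rx":0,"ry":0,"rz":0,"hand":-1},{"tx":1,"ty":2.4,"tz":76,"rx":0,"ry":0,"rz":0,"hand":-1},{"tx":1,"ty":2.4,"tz":87,"rx":0,"ry":0,"rz":0,"hand":-1},{"tx":1,"ty":2.4,"tz":95,"rx":0,"ry":0,"rz":0,"hand":-1},{"tx":1,"ty":2.4,"tz":95,"rx":0,"ry":0,"rz":0,"hand":-1}]'
python3 - <<'E'
from plan import *
go(*stack(0,2,-37))
E
python3 -m creep '[{"tx":0,"ty":0,"tz":0,"rx":0,"ry":0,"rz":0,"hand":-0.3},{"tx":0,"ty":0,"tz":0,"rx":0,"ry":0,"rz":0,"hand":0.2},{"tx":0,"ty":0,"tz":0,"rx":0,"ry":0,"rz":0,"hand":0.2},{"tx":0,"ty":0,"tz":0,"rx":0,"ry":0,"rz":0,"hand":0.2},{"tx":0,"ty":0,"tz":0,"rx":0,"ry":0,"rz":0,"hand":0.2},{"tx":0,"ty":0,"tz":0,"rx":0,"ry":0,"rz":0,"hand":0.2}]' 50
```

```text
clock: 23.35
position: [0.5926, 0.0517, 0.0759]
tool_rot: [2.621, -0.0, 1.667]
force: [0.3, -0.1, 0.0]
grip_width: 0.0856
t 23.35 w 85.6 F [ 0.3 -0.1  0. ] pos [0.5926 0.0517 0.0759] q [ 0.23  0.65 -0.58  2.21  2.01  0.41 -2.01]
  tx ty tz [-0.4 -0.4 -0.2] rx ry rz [-0.18  0.01 -0.04] dist 1.0 ang 0.2
clock: 23.95
position: [0.5925, 0.0518, 0.0775]
tool_rot: [2.619, 0.0, 1.668]
force: [-6.0, -0.1, 7.1]
grip_width: 0.0625
```

```bash
python3 -m creep '[{"tx":0,"ty":0,"tz":-4,"rx":0,"ry":0,"rz":0,"hand":0.2},{"tx":0,"ty":0,"tz":-12,"rx":0,"ry":0,"rz":0,"hand":0.2},{"tx":0,"ty":0,"tz":-25,"rx":0,"ry":0,"rz":0,"hand":0.2},{"tx":0,"ty":0,"tz":-42,"rx":0,"ry":0,"rz":0,"hand":0.2},{"tx":0,"ty":0,"tz":-60,"rx":0,"ry":0,"rz":0,"hand":0.2},{"tx":0,"ty":0,"tz":-78,"rx":0,"ry":0,"rz":0,"hand":0.2},{"tx":0,"ty":0,"tz":-90,"rx":0,"ry":0,"rz":0,"hand":0.2}]'
python3 - <<'E'
from plan import *
fs,ft=both("w"); crop(fs,330,110,450,260,"w1",4); crop(ft,340,180,440,260,"w2",6)
go(*flat(PAL,0,-2,140))
E
```

```text
clock: 24.65
position: [0.5477, 0.0475, 0.1567]
tool_rot: [2.618, -0.0, 1.667]
force: [-1.0, -0.1, -1.3]
grip_width: 0.0625
w1 scale 4
w2 scale 6
t 24.75 w 62.7 F [-0.7 -0.  -2.1] pos [0.5481 0.0476 0.1569] q [ 0.14  0.39 -0.46  2.28  1.68  0.24 -1.76]
  tx ty tz [-336.5  -38.2   -2.3] rx ry rz [29.79 -4.85 18.19] dist 339.0 ang 35.2
```

View pics/w1.png

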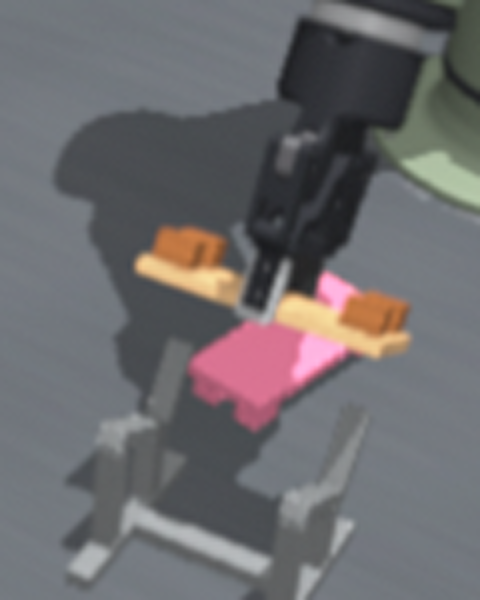

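View pics/w2.png

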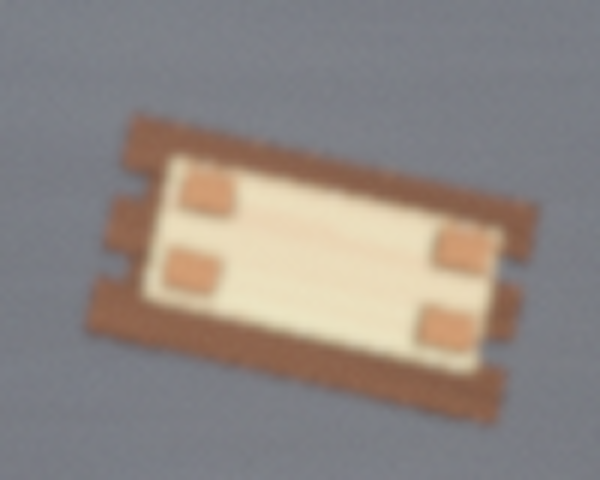

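Board_low is held. The pile's first board is well centred on the pallet, with corners (172,155), (503,232), (478,372) and (145,298) in the top crop.

```bash
cat > b1.py <<'E'
from plan import *; from fit import *
def fitflat(ft,corn,z,crop0,k,P):
    o=np.array(corn)/float(k)+crop0-.5
    W=onz(ft,o,z)[:,:2]; c=W.mean(0)
    a=(W[0]+W[3]-W[1]-W[2])  # +y end minus -y end
    yaw=np.arctan2(-a[0],a[1]); L=np.linalg.norm(a)/2; w=np.linalg.norm(W[0]+W[1]-W[2]-W[3])/2
    rel=Rn.from_euler("z",-P[1]).as_matrix()[:2,:2]@(c-P[0][:2])*1000
    print("centre",c.round(4),"yaw",yaw.round(3),"L,W mm",(L*1000).round(1),(w*1000).round(1),"rel pallet mm",rel.round(1)); return c,yaw
E
python3 - <<'E'
from b1 import *
fs,ft=pickle.load(open("f_w.pkl","rb"))
c,y=fitflat(ft,[(172,155),(503,232),(478,372),(145,298)],.027,[340,180],6,PAL)
E
```

```text
centre [ 0.5474 -0.2921] yaw -0.227 L,W mm 152.4 65.1 rel pallet mm [ 1.2 -3.2]
```

```bash
python3 -m creep '[{"tx":-20,"ty":-3,"tz":-10,"rx":1.5,"ry":-0.3,"rz":1,"hand":0.2},{"tx":-55,"ty":-7,"tz":-16,"rx":4,"ry":-0.7,"rz":2.5,"hand":0.2},{"tx":-95,"ty":-11,"tz":-16,"rx":8,"ry":-1.3,"rz":5,"hand":0.2},{"tx":-135,"ty":-16,"tz":-14,"rx":12,"ry":-2,"rz":7.5,"hand":0.2},{"tx":-175,"ty":-20,"tz":-12,"rx":16,"ry":-2.6,"rz":10,"hand":0.2},{"tx":-215,"ty":-24,"tz":-10,"rx":20,"ry":-3.2,"rz":12.5,"hand":0.2},{"tx":-255,"ty":-29,"tz":-8,"rx":24,"ry":-3.9,"rz":15,"hand":0.2},{"tx":-285,"ty":-33,"tz":-5,"rx":28,"ry":-4.5,"rz":17,"hand":0.2}]'
python3 - <<'E'
from plan import *
go(*flat(PAL,1,-5,90))
E
```

```text
clock: 25.55
position: [0.5448, -0.2145, 0.1457]
tool_rot: [3.117, -0.007, 1.359]
force: [0.4, -0.6, -1.2]
grip_width: 0.0628
t 25.55 w 62.8 F [ 0.4 -0.6 -1.2] pos [ 0.5448 -0.2145  0.1457] q [ 0.74  0.63 -0.67  1.78  0.49  0.88 -0.36]
  tx ty tz [-77.4  17.3  55.7] rx ry rz [ 1.39 -0.39  0.94] dist 97.0 ang 1.7
```

```bash
python3 -m creep '[{"tx":-25,"ty":5,"tz":3,"rx":0.5,"ry":-0.2,"rz":0.4,"hand":0.2},{"tx":-55,"ty":12,"tz":8,"rx":1,"ry":-0.4,"rz":0.8,"hand":0.2},{"tx":-74,"ty":16,"tz":18,"rx":1.4,"ry":-0.4,"rz":1,"hand":0.2},{"tx":-77,"ty":17,"tz":34,"rx":1.4,"ry":-0.4,"rz":1,"hand":0.2},{"tx":-77,"ty":17,"tz":48,"rx":1.4,"ry":-0.4,"rz":1,"hand":0.2},{"tx":-77,"ty":17,"tz":56,"rx":1.4,"ry":-0.4,"rz":1,"hand":0.2},{"tx":-77,"ty":17,"tz":56,"rx":1.4,"ry":-0.4,"rz":1,"hand":0.2}]'
python3 - <<'E'
from plan import *
go(*flat(PAL,1,-5,60))
fs,ft=both("x"); crop(fs,230,110,350,220,"x1",6); crop(ft,345,185,405,260,"x2",8)
E
```

```text
clock: 26.25
position: [0.5469, -0.2892, 0.0885]
tool_rot: [3.14, 0.001, 1.348]
force: [-0.6, -0.3, -1.0]
grip_width: 0.0629
t 26.25 w 62.9 F [-0.6 -0.3 -1. ] pos [ 0.5469 -0.2892  0.0885] q [ 0.79  0.75 -0.61  1.71  0.55  0.86 -0.28]
  tx ty tz [-4.5  1.  28.5] rx ry rz [0.11 0.06 0.28] dist 29.0 ang 0.3
x1 scale 6
x2 scale 8
```

View pics/x1.png

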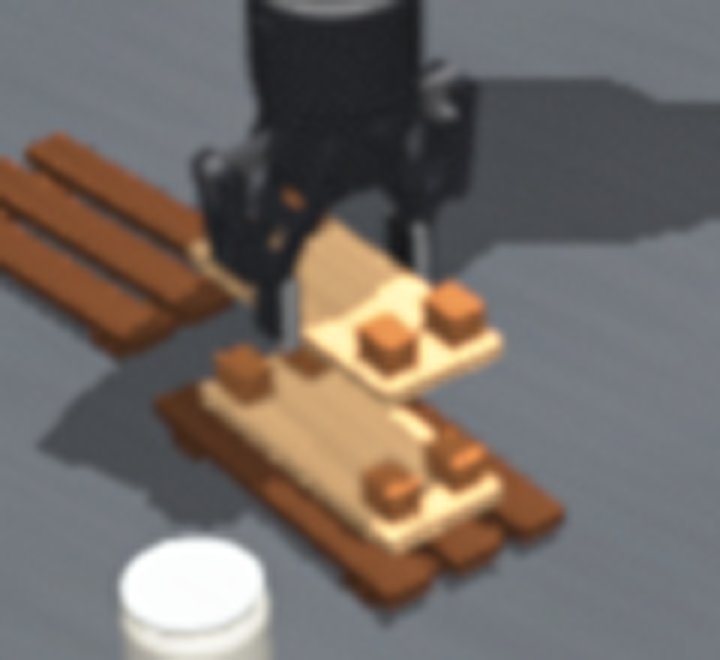

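View pics/x2.png

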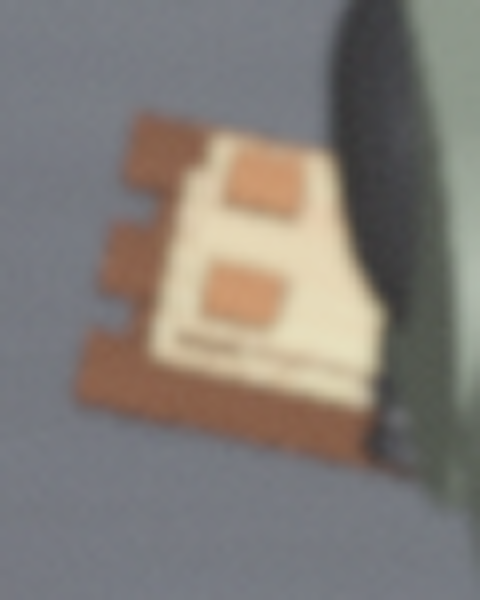

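```bash
python3 - <<'E'
from b1 import *
fs,ft=pickle.load(open("f_x.pkl","rb"))
s=bot.observe();R0=Rn.from_euler("xyz",s["tool_rot"]).as_matrix()
B=np.c_[R0[:,1],np.cross(-R0[:,2],R0[:,1]),-R0[:,2]]
us=lambda u,v:np.array((230+(u+.5)/6-.5,110+(v+.5)/6-.5)); ut=lambda u,v:np.array((345+(u+.5)/8-.5,185+(v+.5)/8-.5))
obs=[(ft,(32,75,9),ut(210,133)),(ft,(-32,75,9),ut(172,337)),(fs,(32,75,9),us(390,387)),(fs,(-32,75,9),us(504,338)),(fs,(32,75,0),us(390,400))]
def res(p):
    C=B@Rn.from_euler("z",p[3]).as_matrix()
    return np.concatenate([proj(f,s["position"]+C@((np.array(P)+p[:3])/1000))[0]-o for f,P,o in obs])
r=least_squares(res,[0,0,8,0]); print("held off",r.x.round(3),res(r.x).reshape(-1,2).round(2).tolist())
C=B@Rn.from_euler("z",r.x[3]).as_matrix(); up=s["position"]+C@(r.x[:3]/1000); print("upper origin",up.round(4))
obs=[(ft,(-32,75,9),ut(149,356)),(fs,(32,75,9),us(393,538)),(fs,(-32,75,9),us(503,481)),(fs,(32,75,0),us(393,551)),(fs,(32,-75,9),us(203,384))]
PB=Rn.from_euler("z",PAL[1]).as_matrix()
def res2(p):
    C=PB@Rn.from_euler("z",p[3]).as_matrix()
    return np.concatenate([proj(f,PAL[0]+C@((np.array(P)+p[:3])/1000))[0]-o for f,P,o in obs])
r2=least_squares(res2,[0,0,18,0]); lo=PAL[0]+PB@r2.x[:3]/1000
print("lower rel pal",r2.x.round(3),"origin",lo.round(4),res2(r2.x).reshape(-1,2).round(2).tolist())
print("upper-lower in pallet frame mm",(PB.T@(up-lo)*1000).round(1))
E
```

```text
held off [-0.94  -0.755 10.358  0.013] [[-0.08, 0.58], [-0.26, -0.32], [-0.24, -0.02], [-0.02, -0.74], [-0.17, 0.67]]
upper origin [ 0.5464 -0.2904  0.1004]
lower rel pal [-2.9400e-01 -1.0120e+00  1.9581e+01  4.0000e-03] origin [ 0.5465 -0.2896  0.0196] [[-0.2, 0.17], [-0.18, -0.3], [0.16, 0.09], [-0.09, 0.17], [-0.15, 0.03]]
upper-lower in pallet frame mm [ 0.1 -0.8 80.8]
```

Upper board aligned with the lower one within 1 mm. Lowering vertically about 55 mm.

```bash
python3 -m creep '[{"tx":-0.5,"ty":0,"tz":8,"rx":0,"ry":0,"rz":0.2,"hand":0.2},{"tx":-0.5,"ty":0,"tz":20,"rx":0,"ry":0,"rz":0.2,"hand":0.2},{"tx":-0.5,"ty":0,"tz":32,"rx":0,"ry":0,"rz":0.2,"hand":0.2},{"tx":-0.5,"ty":0,"tz":42,"rx":0,"ry":0,"rz":0.2,"hand":0.2},{"tx":-0.5,"ty":0,"tz":48,"rx":0,"ry":0,"rz":0.2,"hand":0.2},{"tx":-0.5,"ty":0,"tz":50,"rx":0,"ry":0,"rz":0.2,"hand":0.2},{"tx":-0.5,"ty":0,"tz":50,"rx":0,"ry":0,"rz":0.2,"hand":0.2}]'
python3 -m creep '[{"tx":0,"ty":0,"tz":1,"rx":0,"ry":0,"rz":0,"hand":0.2},{"tx":0,"ty":0,"tz":2,"rx":0,"ry":0,"rz":0,"hand":0.2},{"tx":0,"ty":0,"tz":2,"rx":0,"ry":0,"rz":0,"hand":0.2}]'
```

```text
clock: 27.05
position: [0.5472, -0.2913, 0.0395]
tool_rot: [3.138, 0.002, 1.343]
force: [0.7, 0.8, -0.6]
grip_width: 0.063
clock: 27.35
position: [0.5473, -0.2915, 0.0379]
tool_rot: [3.138, 0.002, 1.342]
force: [-0.3, -0.7, -0.6]
grip_width: 0.0626
```

```bash
python3 - <<'E'
from plan import *
fs=viewer.grab_frame("scene"); crop(fs,230,110,350,220,"y1",6); go(*flat(PAL,0,0,34))
E
```

```text
y1 scale 6
t 27.4 w 62.8 F [-0.6  0.2 -1.2] pos [ 0.5473 -0.2915  0.0379] q [ 0.77  0.82 -0.57  1.72  0.6   0.77 -0.32]
  tx ty tz [ 2.6 -0.9  3.9] rx ry rz [ 0.23  0.11 -0.03] dist 5.0 ang 0.3
```

View pics/y1.png

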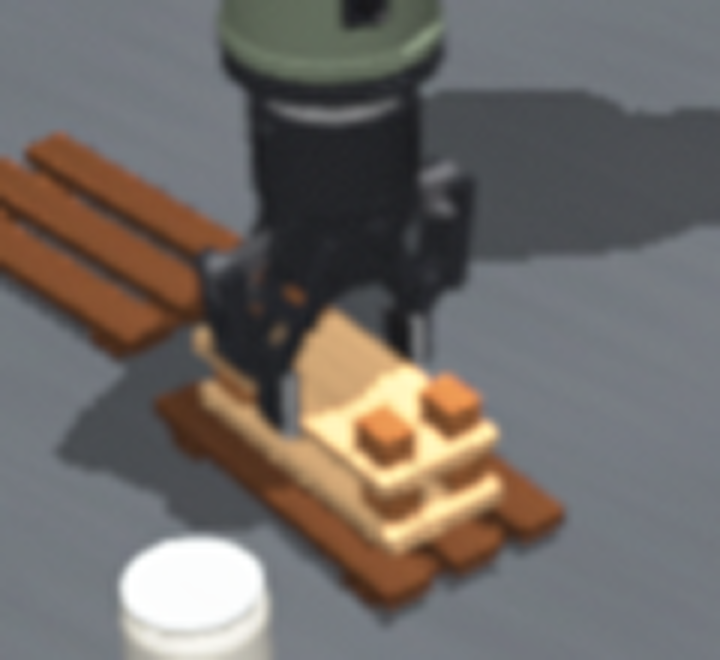

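```bash
python3 -m creep '[{"tx":1,"ty":0,"tz":0.5,"rx":0,"ry":0,"rz":0,"hand":0.2},{"tx":2,"ty":0,"tz":1.2,"rx":0,"ry":0,"rz":0,"hand":0.2},{"tx":2,"ty":0,"tz":2,"rx":0,"ry":0,"rz":0,"hand":0.2},{"tx":2,"ty":0,"tz":2,"rx":0,"ry":0,"rz":0,"hand":0.2}]'; python3 -m creep '[{"tx":0,"ty":0,"tz":0.7,"rx":0,"ry":0,"rz":0,"hand":0.2},{"tx":0,"ty":0,"tz":1.3,"rx":0,"ry":0,"rz":0,"hand":0.2},{"tx":0,"ty":0,"tz":1.3,"rx":0,"ry":0,"rz":0,"hand":0.2}]'
```

```text
clock: 27.8
position: [0.5478, -0.2892, 0.036]
tool_rot: [3.138, 0.002, 1.343]
force: [-3.0, 1.5, 5.6]
grip_width: 0.0626
clock: 28.1
position: [0.5479, -0.2892, 0.0359]
tool_rot: [3.138, 0.002, 1.342]
force: [-8.6, 4.4, 27.2]
grip_width: 0.0625
```

Contact found at TCP z = 36 mm. Backing off the press, then releasing.

```bash
python3 -m creep '[{"tx":0,"ty":0,"tz":-1.3,"rx":0,"ry":0,"rz":0,"hand":0.2},{"tx":0,"ty":0,"tz":-1.3,"rx":0,"ry":0,"rz":0,"hand":-0.6},{"tx":0,"ty":0,"tz":-1.3,"rx":0,"ry":0,"rz":0,"hand":-1},{"tx":0,"ty":0,"tz":-1.3,"rx":0,"ry":0,"rz":0,"hand":-1},{"tx":0,"ty":0,"tz":-8,"rx":0,"ry":0,"rz":0,"hand":-1},{"tx":0,"ty":0,"tz":-30,"rx":0,"ry":0,"rz":0,"hand":-1},{"tx":0,"ty":0,"tz":-70,"rx":0,"ry":0,"rz":0,"hand":-1},{"tx":0,"ty":0,"tz":-115,"rx":0,"ry":0,"rz":0,"hand":-1}]'
python3 -m creep '[{"tx":40,"ty":-20,"tz":-20,"rx":0,"ry":0,"rz":0,"hand":-1},{"tx":80,"ty":-50,"tz":-40,"rx":0,"ry":0,"rz":0,"hand":-1},{"tx":120,"ty":-80,"tz":-60,"rx":0,"ry":0,"rz":0,"hand":-1},{"tx":160,"ty":-100,"tz":-60,"rx":0,"ry":0,"rz":0,"hand":-1},{"tx":160,"ty":-100,"tz":-60,"rx":0,"ry":0,"rz":0,"hand":-1}]'
python3 - <<'E'
from plan import *
fs,ft=both("z"); crop(fs,230,130,350,230,"z1",6); crop(ft,340,180,440,260,"z2",7); crop(ft,120,180,220,260,"z3",7); crop(fs,440,230,550,320,"z4",7)
E
```

```text
clock: 28.9
position: [0.5468, -0.2887, 0.1504]
tool_rot: [3.139, 0.001, 1.343]
force: [0.0, -0.8, 0.4]
grip_width: 0.0855
clock: 29.4
position: [0.4851, -0.1053, 0.2105]
tool_rot: [3.136, 0.002, 1.349]
force: [0.2, -2.3, 0.3]
grip_width: 0.0852
z1 scale 6
z2 scale 7
z3 scale 7
z4 scale 7
```

View pics/z1.png

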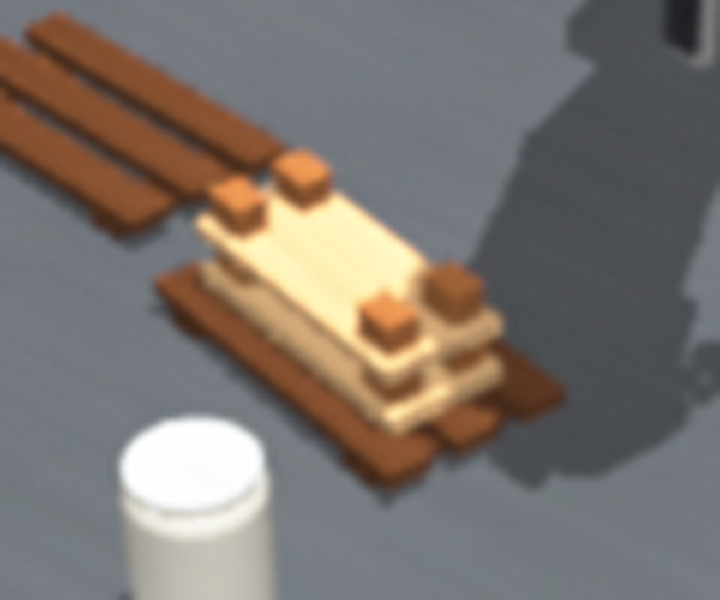

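View pics/z2.png

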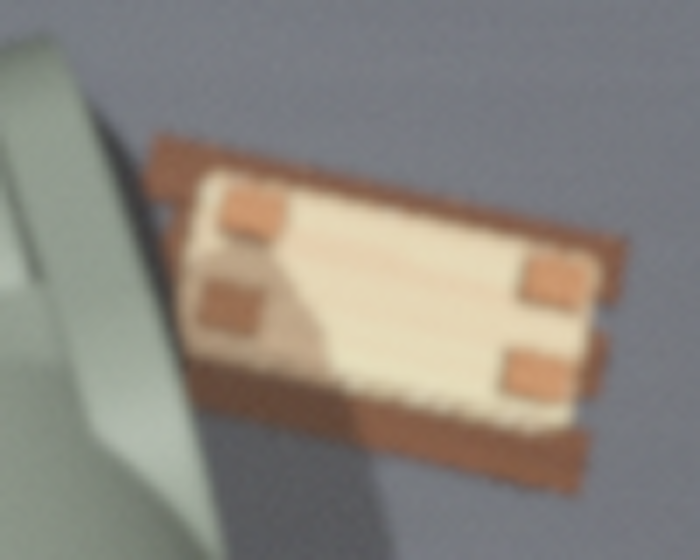

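View pics/z3.png

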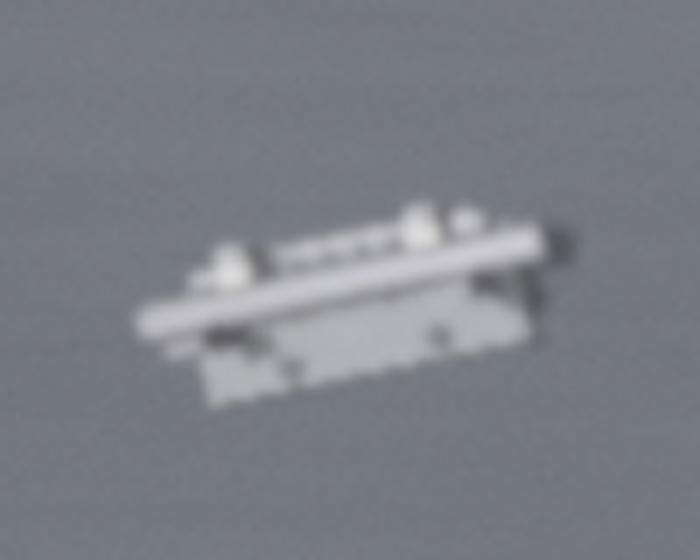

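View pics/z4.png

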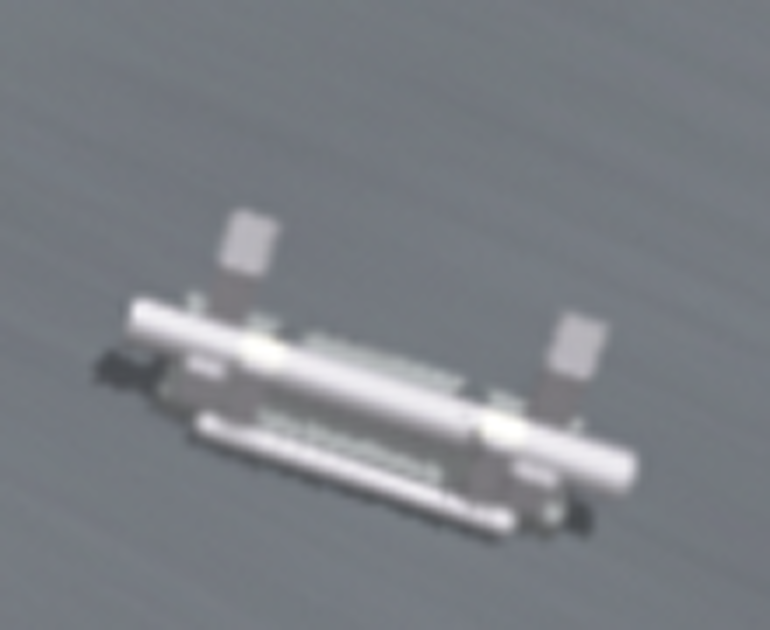

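View pics/scene_z.png

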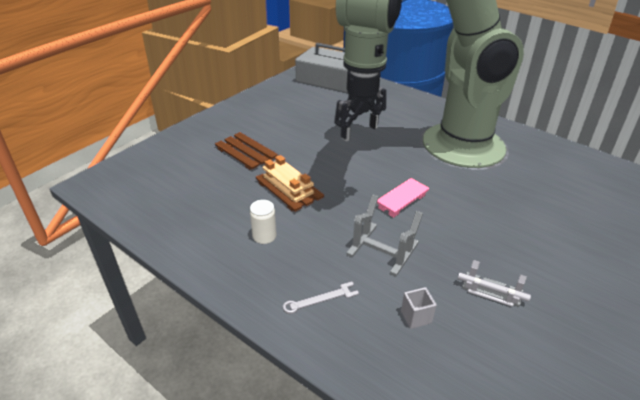

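All looks right: square pile on the near pallet, bar under both noses, bystanders in place. Final numeric check.

```bash
python3 - <<'E'
from b1 import *
fs,ft=pickle.load(open("f_z.pkl","rb"))
c,y=fitflat(ft,[(205,172),(604,252),(578,430),(180,355)],.054,[340,180],7,PAL)
ub=np.array([[136,326],[546,242]])/7.+[120,180]-.5; us=np.array([[636,473],[130,314]])/7.+[440,230]-.5
t=tri(ft,ub,fs,us); print("bar ends",t.round(4).tolist())
CB=Rn.from_euler("z",CLIP[1]).as_matrix(); m=t[:,:3].mean(0); print("bar rel clip mm",(CB.T@(m-CLIP[0])*1000).round(1)); 
w=onz(ft,ub,.024); d=w[0]-w[1]; print("top at z=24: mid rel",(CB.T@(w.mean(0)-CLIP[0])*1000).round(1),"len",np.linalg.norm(d).round(4),"yaw",np.arctan2(-d[0],d[1]).round(3))
print(bot.observe()["qd"].round(3))
E
```

```text
centre [ 0.5466 -0.2933] yaw -0.195 L,W mm 152.6 69.3 rel pallet mm [ 0.6 -4.6]
bar ends [[0.5396, 0.3998, 0.0276, 0.3951], [0.573, 0.2402, 0.0247, 1.5433]]
bar rel clip mm [-2.2  0.8 26.1]
top at z=24: mid rel [-1.7  1.3 24. ] len 0.1652 yaw 0.204
[ 0.027  0.03   0.03  -0.021  0.009  0.001  0.013]
```

```bash
python3 -c "
from workcell import bot
print(bot.job_done(), bot.observe()['clock'])"
```

```text
the job is handed in; nothing more can be done
the job is handed in; nothing more can be done
```

I unloaded the cradle and handed the job in at about 29.5 s of the 72 s allowed. The hand-in gives no verdict, so the checks below are my own.

- **Boards:** board_top went onto the pallet nearest the base, and board_low went on its cleats. In the last pictures the pile is square with cleats up. The lower board measured about 1–3 mm off the pallet's centre. The upper one measured about 1–5 mm off it and about 1–2 mm off the lower board.
- **Bar:** I laid it in the clip's mouth and pressed it past the jaw with shut fingertips. The force was about 11 N at the jaw and dropped to zero at the snap. It rose again to 7 N with the bar centre at 24 mm, where I stopped. Both noses show over the bar, and it is about 1 mm off centre lengthwise.
- **Bystanders:** the wrench, can, offcut and pink board look untouched in the last scene picture; I did not measure them.

These readings did not agree fully:

- **Bar position across the clip:** the cameras put the bar 2 mm to the −x side of the seat, and about 2 mm high by triangulation. Touch put the height at 24 mm, and 2 mm is about the calibration error.
- **Upper board's turn:** hand-picked corners gave 0.03 rad against the lower board. The lower board's edges blur into those corners, so I took this as picking error.
- **Press on the pile:** I briefly pressed board_low onto the pile at 27 N, then backed off before releasing it.
- **Jaw angle:** I could judge it only by eye.

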